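Push a valve block home in the marking-out fixture and lay the straightedge on it

TASK

Push the aluminium valve block across the bench into the marking-out fixture, flush against the long fence and along it against the end stop so that the stop's sprung nose is pushed fully in; feel for the stop and do not ram the fixture hard. Then lay the steel straightedge flat on the bench with its working edge flush against the block's near long face, covering the full length of that face, ready for scribing. Leave the small valve, tray, jar and screwdriver where they are.

Things in the scene. Friction and masses are not known exactly. Their poses are not given: they have to be found in the camera images.
- block: Valve block, loose: plain aluminium, 92 (x) x 110 (y) x 40 mm high, dark ports flush in its top, 0.6 to 0.95 kg; too wide to grip, so push it. Origin: centre of its underside. Its +x face goes against the fence, its +y face against the stop; its -x face is the near long face for the straightedge.
- fixture: Fixed marking-out fixture: straight dark steel fence 400 mm long, 28 mm high. Origin on the working face at bench level; that face is the plane x = 0, looks to -x and runs from y -250 to +150 mm. In front of it is bare bench. At home the block's axes point as the fixture's, its origin at x = -46 mm.
- stop: Fixed bracket, 66 (x) x 22 (y) x 44 mm high; origin at bench level, mid of its -y face, at fixture x -46, y +125 mm; axes as the fixture's. From it a 16 mm screw, axis 22 mm up, reaches 10 to 35 mm out to -y (set anew each time), then a 10 mm brass nose 6 mm long, on a light spring (1 N, less than the block's friction), that gives 5 mm until solid: then the block is home.
- straightedge: Steel straightedge, loose, 0.45 kg: flat plate 60 (x) x 180 (y) x 6 mm thick with an upright grip rib along y: 12 mm thick, 100 mm long, top 42 mm above the underside, mid-plane at x = -12 mm. Origin: centre of the underside. The working edge is the long edge farther from the rib, at x = +30 mm.
- working_edge (a point): Middle of the straightedge's working edge at its underside; axes as the straightedge's (+x points out of the edge).
- valve: Bystander: small upright brass valve, 48 mm diameter, 62 mm high; origin at the centre of its underside.
- tray: Bystander: open orange parts tray, 140 (x) by 100 (y) by 50 mm high; origin at the centre of its underside.
- jar: Bystander: white jar with a steel lid, 64 mm diameter, 85 mm high; origin at the centre of its underside.
- screwdriver: Bystander: screwdriver lying along its x, 180 mm long; origin under its middle.
Not all that is in view belongs to the job. Leave any purple look-alike of the block alone.

How it is judged:
On the way:
1. the block is home: flush against the fence and holding the stop's nose pushed in (x of block in the frame of fixture between -0.0485 and -0.0435 m and angle between the y axis of block and the y axis of fixture, either way round below 0.025 rad and contact force between block and stop above 0.65 N), for 0.2 s.
At the end, for the whole second after the job is handed in: Block flat, flush to the fence (2.5 mm, 0.025 rad), stop's nose held in at least half (pressing over 0.65 N); straightedge flat, working edge within 2.5 mm and 0.025 rad of the block's near long face, middles within 35 mm along it; both at rest (all of step 1 and angle between each of block, straightedge's own z axis and vertical below 0.05 rad and x of working_edge in the frame of block between -0.0485 and -0.0435 m and y of working_edge in the frame of block between -0.035 and 0.035 m and angle between the y axis of straightedge and the y axis of block, either way round below 0.025 rad and height (world z) of working_edge below 0.004 m and linear speed of each of block, straightedge below 0.01 m/s); the robot touches nothing.
It fails at once if the block is rammed against the fixture with more than 60 N (contact force between block and fixture above 60 N).
It fails at once if the small valve is moved by more than 30 mm (distance of valve from where it was at the start of the episode above 0.03 m).
It fails at once if the parts tray is moved by more than 30 mm (distance of tray from where it was at the start of the episode above 0.03 m).
It fails at once if the jar is moved by more than 30 mm (distance of jar from where it was at the start of the episode above 0.03 m).
It fails at once if the screwdriver is moved by more than 30 mm (distance of screwdriver from where it was at the start of the episode above 0.03 m).
It also fails if it takes over 67 s, if anything falls off the work surface, if the arm or the gripper's body presses on something with over 40 N, if the wrist force passes 120 N, or if a joint passes its speed limit or range.

ROBOT

A 6-joint arm with a two-finger parallel gripper is mounted at the origin on the work surface. World frame = base frame: x ahead of the robot, y to its left, z up, the work surface at z = 0. Lengths are in m, angles in rad, forces in N, time in s.
With the tool pointing down it reaches from about 0.3 to 0.875 m from the base axis. Payload 6.4 kg.
Tool frame: the origin (TCP) lies on the centre line of the jaws, within the pads' length; the fingertips stand 25 mm ahead of it and the grasp point (between the pads) lies 6 mm ahead of it; z points along the fingers, y is the line along which they close (so a half turn about z gives the same grasp; the last joint's range is limited). The gripper opens to 85 mm and grips with 20 to 120 N. Pads are 22 mm wide; open, the fingers measure 114 mm over their backs; the gripper's body (76 mm by 85 mm) begins 54 mm behind the grasp point. The pads swing forward as they close: fully open they stand 13 mm farther back than shut.
Start: joints at [1.052, 0.181, 1.607, -0, 1.354, -0.206], TCP at [0.177, 0.547, 0.235] pointing down, gripper open.
Joint ranges: [-2.99, 2.99], [-0.89, 2.07], [0.3, 2.58], [-1.14, 4.28], [0, 2.63], [-3.12, 3.12]. Speed limits (rad/s): [2.57, 2.57, 3.01, 3.14, 3.14, 3.14].

INTERFACE

Orientations are given as [roll, pitch, yaw] about the fixed x, y, z axes, in that order (R = Rz(yaw) Ry(pitch) Rx(roll)).
In Python, from workcell import arm gives the robot as it stands. The module is installed in compiled form; this text tells all that it offers.
- The arm moves only by the shell command python3 -m inch 'ROWS'. ROWS is JSON, a list of rows, each an object of numbers: "dx", "dy", "dz": the shift along the tool's x, y, z in m; "rx", "ry", "rz": the turn, a rotation vector about the tool's x, y, z in rad; "gripper": the closure, from -1 (fully open) to 1 (shut). In form: [{"dx": .., "dy": .., "dz": .., "rx": .., "ry": .., "rz": .., "gripper": ..}, ...]. A call has 1 to 12 rows; each row is the pose to reach, as a shift and turn from the pose commanded when the call began, along the tool's axes at that moment; what a row does not reach only later rows make up. A row lasts 1/10 s, in which the tool goes at most 50 mm and 8.59 degrees, less where a joint would pass 70% of its speed; a pose out of reach is approached as far as the arm can. A call with a gripper value outside its range is refused whole. The fingers move at their own pace and stop on an object; the grip force is fixed at half the most. Time passes only in rows, so rows that repeat a pose let the fingers close. It gives the time, the measured TCP pose, the force, the opening and the grip force at its end, in the units of the state.
- arm.read_state(): the state, without advancing time (a new reading comes with each control period).
- arm.snapshot(name): name is "scene" or "top"; returns a dict with "frame" (384x512x3 uint8, red, green, blue), "camera_matrix" (3x3 intrinsics, pixels), "k1" (the pictures are not rectified: a ray, as slopes to the right and down, at radius r is drawn at 1 + k1 r^2 times it, then the intrinsics apply), "rvec" (rotation vector, rad) and "tvec" (3), from world to camera coordinates, as OpenCV has them. Camera axes: x right, y down, z forward; pixel columns grow to the right and rows downward; lengths in m; the calibration is good to about 2 mm. A picture is of the moment at which its call begins. There is no depth.
- arm.finish_job(): hands the job in; it is judged then, once.
Trained networks look in a picture, given as the dict that the camera call returned (one of the last four; its "shot" number tells which), for a name from the list of things; names that differ only in an ending like _2 or _b are one class to them, and where a whole thing is asked for, a point or a joint stands for the part that bears it (a point fixed in the world has none). Each returns a list of dicts, best first, with "p" (0 to 1); they miss things now and then, are a little off and sometimes report something else, mostly with a low value. They report only what shows in the picture. A call takes as long as a camera call. They do not tell look-alikes from the thing itself.
- arm.boxes_of(picture, target): "centre" ([x, y, z] in m, in the coordinates of the camera as it stood for that picture, good to about 4 mm: the middle of the surface that is visible of it).
- arm.outline_of(picture, target): "pixels" (384x512 bool, what is visible of it).
The state is a dict: "time_s": time; "joint_pos": joint angles; "qd": joint speeds; "joint_efforts": joint torques, N m; "tcp_pos": TCP position; "orientation": TCP orientation; "force": force on the tool from outside, world axes, zero at the start; "wrist_torque": the same for the moment, N m; "gripper_width": opening from 0.0 (shut) to 1.0 (fully open); "grasp_force": force on a finger pad.
Only numpy, scipy, OpenCV 4.12 (cv2) and the standard library are available. Lean on these libraries where they do the work, as an engineer would, in place of code of your own. Each camera call takes 0.05 s, during which the arm holds its last target. There are 200 camera calls.

## Working session

There is one attempt and no reset: what is moved stays moved. The work goes in short steps, Python scripts to look and compute and a shell command to move; the robot and the scene stay as the last step left them, time stands still between calls to the robot, and variables do not carry over. Pictures are saved under pics/ and viewed, at most 10 in all, crops included, and the job is handed in when it is done.

```bash
mkdir -p pics
cat > h.py <<'E'
import numpy as np, cv2
from workcell import arm
from scipy.spatial.transform import Rotation as Ro
def snap(n,save=None):
    p=arm.snapshot(n)
    if save: cv2.imwrite('pics/'+save+'.png',p['frame'][:,:,::-1])
    return p
def c2w(p,c):
    R=cv2.Rodrigues(np.array(p['rvec'],float))[0]; return R.T@(np.array(c)-np.array(p['tvec']).ravel())
def w2p(p,X):
    R=cv2.Rodrigues(np.array(p['rvec'],float))[0]; c=np.atleast_2d(X)@R.T+np.array(p['tvec']).ravel()
    s=c[:,:2]/c[:,2:]; s=s*(1+p['k1']*(s**2).sum(1,keepdims=True))
    K=np.array(p['camera_matrix']); return s@np.diag([K[0,0],K[1,1]])+K[:2,2]
def p2w(p,uv,z):
    K=np.array(p['camera_matrix']); d=(np.atleast_2d(uv).astype(float)-K[:2,2])/[K[0,0],K[1,1]]; s=d.copy()
    for _ in range(20): s=d/(1+p['k1']*(s**2).sum(1,keepdims=True))
    R=cv2.Rodrigues(np.array(p['rvec'],float))[0]; C=-R.T@np.array(p['tvec']).ravel()
    r=np.c_[s,np.ones(len(s))]@R; return C+r*((z-C[2])/r[:,2])[:,None]
def rect(p,m,z):
    c=np.argwhere(m)[:,::-1]
    c=max(cv2.findContours(m.astype(np.uint8),cv2.RETR_EXTERNAL,cv2.CHAIN_APPROX_NONE)[0],key=len)[:,0]
    w=p2w(p,c,z)[:,:2]; return cv2.minAreaRect((w*1000).astype(np.float32))
E
python3 - <<'E'
from h import *
np.set_printoptions(precision=4,suppress=True)
for n in ['top','scene']:
    p=snap(n,n+'0'); print(n,'k1',p['k1'])
    for t in ['block','fixture','stop','straightedge','valve','tray','jar','screwdriver']:
        for b in arm.boxes_of(p,t)[:3]:
            w=c2w(p,b['centre']); print(t,round(b['p'],2),w,w2p(p,w)[0].round())
print(arm.read_state())
E
```

```text
top k1 -0.15111630082572688
block 0.68 [ 0.314  -0.1613  0.0404] [296. 235.]
fixture 0.92 [ 0.7    -0.0134  0.0111] [254. 135.]
fixture 0.24 [0.6402 0.4192 0.029 ] [141. 153.]
stop 0.61 [0.6092 0.1312 0.0403] [216. 159.]
straightedge 0.96 [0.4454 0.2828 0.0041] [178. 204.]
valve 0.69 [0.4187 0.0701 0.0496] [233. 209.]
tray 0.61 [ 0.5834 -0.465   0.0054] [371. 163.]
jar 0.7 [ 0.4128 -0.3735  0.085 ] [354. 206.]
screwdriver 0.45 [0.6415 0.4214 0.028 ] [140. 153.]
scene k1 0.0006407426444973461
block 0.9 [ 0.3288 -0.1565  0.0381] [263. 135.]
block 0.59 [ 0.5396 -0.1651  0.0369] [216. 172.]
stop 0.88 [0.6125 0.1348 0.0378] [274. 247.]
straightedge 0.84 [0.4566 0.2886 0.0029] [351. 248.]
straightedge 0.68 [ 0.5817 -0.4713  0.0239] [144. 133.]
valve 0.5 [0.4317 0.0741 0.0413] [298. 192.]
tray 0.93 [ 0.5839 -0.4737  0.0235] [143. 133.]
jar 0.64 [ 0.4295 -0.3559  0.0602] [199. 117.]
screwdriver 0.78 [0.6496 0.4179 0.0214] [353. 332.]
screwdriver 0.36 [ 0.5837 -0.4719  0.0233] [143. 133.]
{'time_s': 0.9, 'joint_pos': array([ 1.0517,  0.1807,  1.607 , -0.    ,  1.3538, -0.2063]), 'qd': array([-0.0018, -0.0004, -0.0002,  0.0006,  0.    , -0.0003]), 'joint_efforts': array([ -0.0014, -44.4843, -35.1681,  -0.0004,   0.0006,   0.    ]), 'tcp_pos': array([0.1769, 0.5471, 0.2348]), 'orientation': array([3.1415, 0.    , 2.8288]), 'force': array([0.6042, 0.6572, 0.1799]), 'wrist_torque': array([-0.0335, -0.0231,  0.0093]), 'grasp_force': 0.0, 'gripper_width': 1.000024208865171}
```

View pics/top0.png

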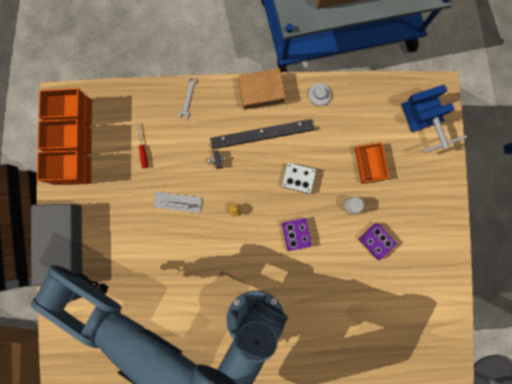

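View pics/scene0.png

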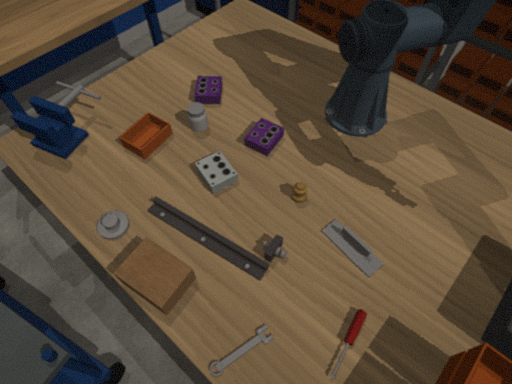

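Three block-like things show: silver (top 299,178; scene 216,172), purple (top 296,235) and purple (top 378,240). The silver one is the plain aluminium block and the purples are look-alikes. I'll confirm with a crop and fit poses to the outlines.

```bash
cat >> h.py <<'E'
from scipy.optimize import minimize
def box(x0,x1,y0,y1,z0,z1): return np.array([[x,y,z] for x in(x0,x1) for y in(y0,y1) for z in(z0,z1)])
SHAPES={'block':[box(-.046,.046,-.055,.055,0,.04)],
 'straightedge':[box(-.03,.03,-.09,.09,0,.006),box(-.018,-.006,-.05,.05,0,.042)],
 'stop':[box(-.033,.033,0,.022,0,.044)]}
def render(p,boxes,pose,S=4,roi=None):
    x,y,t=pose; c,s=np.cos(t),np.sin(t); R=np.array([[c,-s,0],[s,c,0],[0,0,1]])
    u0,v0,u1,v1=roi; im=np.zeros(((v1-v0)*S,(u1-u0)*S),np.float32)
    for b in boxes:
        q=(w2p(p,b@R.T+[x,y,0])-[u0,v0]+.5)*S
        h=cv2.convexHull((q*16).astype(np.int32).reshape(-1,1,2)); cv2.fillConvexPoly(im,h,1.0,shift=4)
    return cv2.resize(im,(u1-u0,v1-v0),interpolation=cv2.INTER_AREA)
def fit(views,boxes,x0):
    # views: list of (pic,mask)
    rois=[]
    for p,m in views:
        v,u=np.where(m); rois.append((u.min()-12,v.min()-12,u.max()+13,v.max()+13))
    def cost(x):
        s=0
        for (p,m),r in zip(views,rois):
            a=render(p,boxes(x) if callable(boxes) else boxes,x[:3],roi=r)
            M=np.zeros(a.shape,np.float32); 
            u0,v0,u1,v1=r; M[max(0,-v0):,max(0,-u0):][:min(v1,384)-max(v0,0),:min(u1,512)-max(u0,0)]=m[max(v0,0):v1,max(u0,0):u1]
            s+=np.abs(a-M).sum()/M.sum()
        return s
    n=len(x0); best=None
    x=np.array(x0,float)
    for sc in(1,.5,.25):
        d=np.array([.01,.01,.1]+[.008]*(n-3))*sc
        sim=np.vstack([x]+[x+d*np.eye(n)[i] for i in range(n)])
        o=minimize(cost,x,method='Nelder-Mead',options=dict(initial_simplex=sim,maxiter=250,xatol=1e-5,fatol=1e-5)); x=o.x
    return x,o.fun
E
python3 - <<'E'
from h import *
np.set_printoptions(precision=4,suppress=True)
T=snap('top');S=snap('scene')
G={'block':(.54,-.165,.2),'straightedge':(.45,.285,.1),'stop':(.61,.13,.2)}
tab=[]
near={'block':(.54,-.165),'straightedge':(.45,.285),'stop':(.61,.133),'fixture':(.68,-.02)}
M={}
for t,xy in near.items():
    for n,p in(('T',T),('S',S)):
        for o in arm.outline_of(p,t):
            m=o['pixels']; v,u=np.where(m)
            w=p2w(p,[[u.mean(),v.mean()]],.02)[0]
            ok=np.hypot(w[0]-xy[0],w[1]-xy[1])<.08
            print(t,n,round(o['p'],2),m.sum(),(u.mean().round(),v.mean().round()),w,ok)
            if ok and (t,n) not in M: M[t,n]=m
import pickle; pickle.dump(M,open('m.pkl','wb'))
for t in G:
    vs=[(p,M[t,n]) for n,p in(('T',T),('S',S)) if (t,n) in M]
    for v in [vs]+[[a] for a in vs]: print(t,len(v),*fit(v,SHAPES[t],G[t]))
vs=[(p,M['fixture',n]) for n,p in(('T',T),('S',S)) if ('fixture',n) in M]
for v in [vs]+[[a] for a in vs]:
    print('fix',len(v),*fit(v,lambda x:[box(0,x[3],-.25,.15,0,.028)],(.67,-.06,.2,.03)))
c=S['frame'][100:290,170:400,::-1]; cv2.imwrite('pics/crop.png',cv2.resize(c,None,fx=3.1,fy=3.1,interpolation=cv2.INTER_CUBIC))
E
```

```text
block T 0.92 770 (np.float64(296.0), np.float64(235.0)) [ 0.3159 -0.1621  0.02  ] False
block T 0.84 738 (np.float64(378.0), np.float64(241.0)) [ 0.283  -0.4728  0.02  ] False
block T 0.71 818 (np.float64(299.0), np.float64(178.0)) [ 0.5301 -0.1787  0.02  ] True
block S 0.96 1056 (np.float64(216.0), np.float64(171.0)) [ 0.5318 -0.1776  0.02  ] True
block S 0.96 702 (np.float64(208.0), np.float64(89.0)) [ 0.2838 -0.4695  0.02  ] False
block S 0.74 903 (np.float64(263.0), np.float64(136.0)) [ 0.3209 -0.1644  0.02  ] False
block S 0.47 1376 (np.float64(352.0), np.float64(247.0)) [0.4619 0.2888 0.02  ] False
straightedge T 0.62 744 (np.float64(178.0), np.float64(202.0)) [0.451  0.2795 0.02  ] True
straightedge S 0.68 1331 (np.float64(352.0), np.float64(247.0)) [0.462  0.2898 0.02  ] True
straightedge S 0.29 274 (np.float64(299.0), np.float64(192.0)) [0.4183 0.0677 0.02  ] False
stop T 0.58 213 (np.float64(216.0), np.float64(159.0)) [0.6091 0.1309 0.02  ] True
stop S 0.89 390 (np.float64(274.0), np.float64(248.0)) [0.6093 0.1308 0.02  ] True
stop S 0.74 1396 (np.float64(352.0), np.float64
[... 354 characters left out ...]
239.0)) [ 0.6957 -0.0072  0.02  ] True
block 2 [ 0.5306 -0.1785 -0.2621] 0.15669599175453186
block 1 [ 0.53   -0.1782 -0.2755] 0.07212714105844498
block 1 [ 0.5311 -0.1798 -0.2476] 0.07723721861839294
straightedge 2 [ 0.453   0.2832 -0.153 ] 0.14251413941383362
straightedge 1 [ 0.453   0.2837 -0.1554] 0.06392809003591537
straightedge 1 [ 0.4543  0.2831 -0.1433] 0.07198534905910492
stop 2 [0.6121 0.1177 0.1497] 0.7820332050323486
stop 1 [0.6116 0.1185 0.1211] 0.44424882531166077
stop 1 [0.613  0.1179 0.1555] 0.32980769872665405
fix 2 [0.6786 0.0015 0.1609 0.0436] 0.36329418420791626
fix 1 [0.6783 0.0025 0.1577 0.0429] 0.17408940196037292
fix 1 [0.6789 0.0006 0.1629 0.0443] 0.18029798567295074
```

View pics/crop.png

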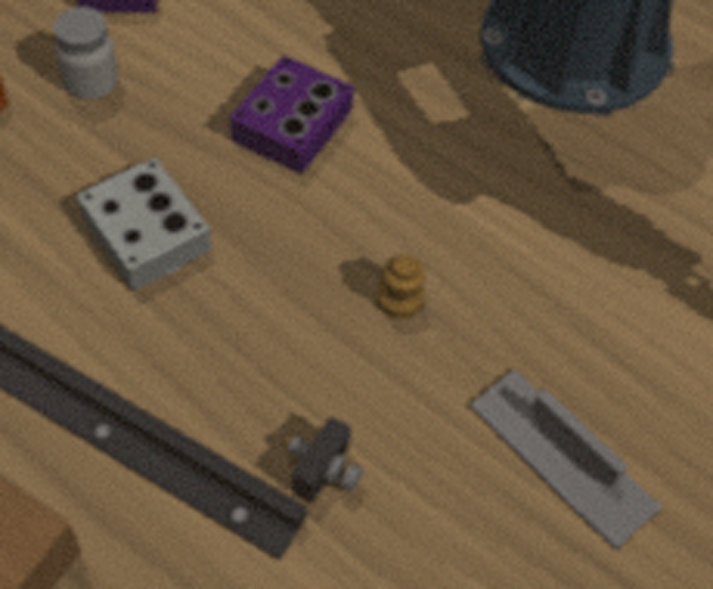

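```bash
cat > fx.py <<'E'
from h import *
np.set_printoptions(precision=4,suppress=True)
def fb(x):
    W,t,hf,L,B=x[3:]
    return [box(0,t,-.25,.15,0,.028),box(0,W,-.25,.15,0,hf)]
def sb(x):
    L,B=x[6:]
    return [box(-.079,-.013,.125,.147,0,.044),box(-.054,-.038,.125-L,.147,.014,.030),box(-.051,-.041,.119-L,.147,.017,.027),box(-.054,-.038,.147,.147+B,.014,.03)]
if __name__=='__main__':
    import pickle
    M=pickle.load(open('m.pkl','rb')); T=snap('top');S=snap('scene')
    for vv in ([('T',T),('S',S)],[('T',T)],[('S',S)]):
        vs=[(p,M['fixture',n]|M['stop',n]) for n,p in vv]
        x,f=fit(vs,lambda x:fb(x)+sb(x),(.68,.0,.16,.043,.01,.008,.02,.012)); print(x,f)
        if len(vv)==2:
            X=x
            for n,p,im in(('T',T,T['frame'].copy()),('S',S,S['frame'].copy())):
                big=cv2.resize(im,None,fx=4,fy=4,interpolation=cv2.INTER_CUBIC)
                c,s=np.cos(x[2]),np.sin(x[2]);R=np.array([[c,-s,0],[s,c,0],[0,0,1]])
                def dr(bx,R,t,col):
                    for b in bx:
                        q=w2p(p,b@R.T+t); q=((q+.5)*4).astype(int)
                        for i in range(8):
                            for j in range(i):
                                if bin(i^j).count('1')==1: cv2.line(big,tuple(map(int,q[i])),tuple(map(int,q[j])),col,1)
                dr(fb(x)+sb(x),R,[x[0],x[1],0],(0,255,0))
                for nm,po in(('block',(.5306,-.1785,-.262)),('straightedge',(.453,.2832,-.153))):
                    c,s=np.cos(po[2]),np.sin(po[2]); dr(SHAPES[nm],np.array([[c,-s,0],[s,c,0],[0,0,1]]),[po[0],po[1],0],(255,0,0))
                a=big[440:860,560:1320] if n=='T' else big[560:1160,590:1390]
                if n=='S': cv2.imwrite('pics/ovS.png',a[:,:,::-1])
                else: cv2.imwrite('pics/ovT.png',a[:,:,::-1])
E
python3 fx.py
```

```text
[0.6784 0.0019 0.1618 0.0449 0.0136 0.0159 0.0174 0.0272] 0.14215460419654846
[0.6779 0.0021 0.1591 0.0471 0.0087 0.0104 0.0184 0.0279] 0.07353895902633667
[0.6789 0.0009 0.1652 0.0441 0.0126 0.0042 0.0152 0.0276] 0.059017982333898544
```

View pics/ovS.png

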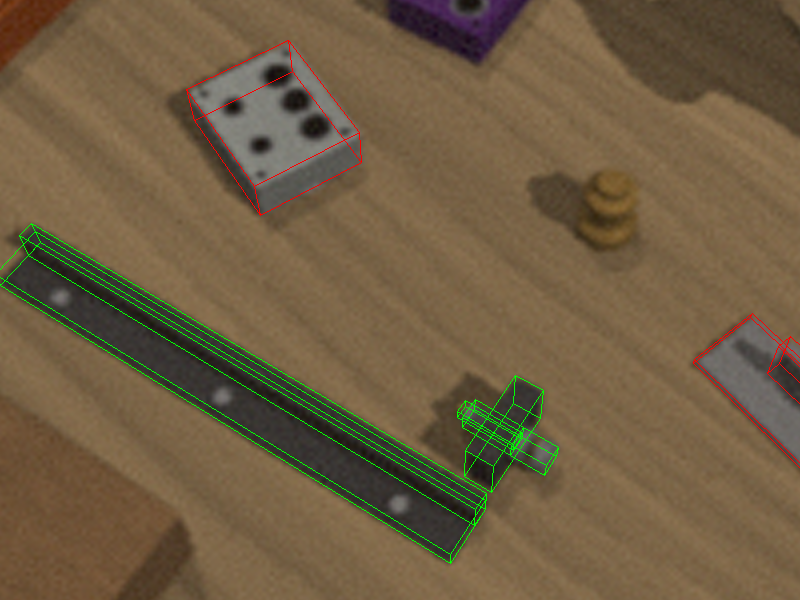

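View pics/ovT.png

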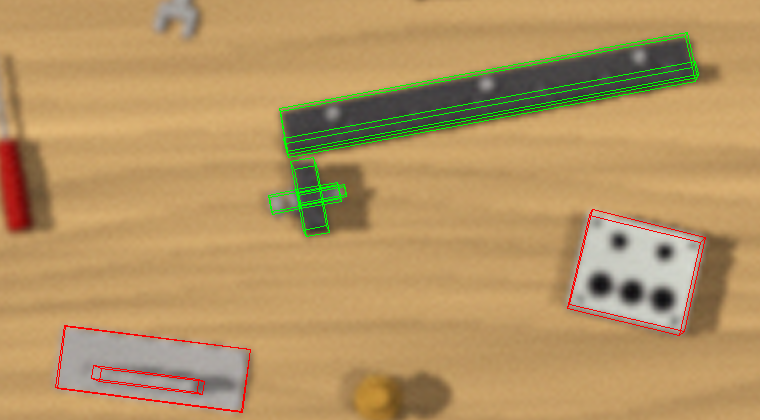

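Block confirmed: silver, at scene crop (275,125), and the purple one is a different part. The overlays of fixture, stop, block and straightedge line up with both pictures. Now I'll plan the moves.

```bash
cat >> h.py <<'E'
FX=(.6784,.0018,.162)
def f2w(x,y):
    c,s=np.cos(FX[2]),np.sin(FX[2]); return FX[0]+c*x-s*y, FX[1]+s*x+c*y
def w2f(x,y):
    c,s=np.cos(FX[2]),np.sin(FX[2]); a,b=x-FX[0],y-FX[1]; return c*a+s*b,-s*a+c*b
def to(x,y,z,yaw,cur=None):
    st=arm.read_state(); P=cur[0] if cur else st['tcp_pos']; R=Ro.from_euler('xyz',st['orientation'] if not cur else cur[1])
    d=R.inv().apply(np.array([x,y,z])-P); T=Ro.from_euler('xyz',[np.pi,0,yaw]); r=(R.inv()*T).as_rotvec()
    print('dx %.4f dy %.4f dz %.4f | rx %.4f ry %.4f rz %.4f'%(*d,*r)); return (np.array([x,y,z]),[np.pi,0,yaw])
E
python3 -c "
from h import *
c=to(.461,-.160,.20,2.880); to(.461,-.160,.037,2.880,c)
print(w2f(.5306,-.1785), f2w(-.046,.05))"
```

```text
dx -0.4879 dy -0.5854 dz 0.0348 | rx -0.0000 ry 0.0000 rz -0.0512
dx 0.0000 dy -0.0000 dz 0.1630 | rx 0.0000 ry 0.0000 rz 0.0000
(np.float64(-0.17494581535162937), np.float64(-0.1541002650580251)) (np.float64(0.6249376759934187), np.float64(0.04372588593953988))
```

```bash
python3 -m inch '[{"dx":-0.244,"dy":-0.293,"dz":0.03,"rz":-0.05,"gripper":0},{"dx":-0.244,"dy":-0.293,"dz":0.03,"rz":-0.05,"gripper":0},{"dx":-0.244,"dy":-0.293,"dz":0.03,"rz":-0.05,"gripper":0},{"dx":-0.244,"dy":-0.293,"dz":0.03,"rz":-0.05,"gripper":0},{"dx":-0.244,"dy":-0.293,"dz":0.03,"rz":-0.05,"gripper":0},{"dx":-0.244,"dy":-0.293,"dz":0.03,"rz":-0.05,"gripper":0},{"dx":-0.244,"dy":-0.293,"dz":0.03,"rz":-0.05,"gripper":0},{"dx":-0.244,"dy":-0.293,"dz":0.03,"rz":-0.05,"gripper":0},{"dx":-0.244,"dy":-0.293,"dz":0.03,"rz":-0.05,"gripper":0},{"dx":-0.244,"dy":-0.293,"dz":0.03,"rz":-0.05,"gripper":0}]'
python3 -c "
from h import *
c=to(.461,-.160,.20,2.880)"
```

```text
dx -0.4879 dy -0.5854 dz 0.0348 | rx -0.0000 ry 0.0000 rz -0.0512invalid input
```

```bash
python3 -m inch '[{"dx":-0.04,"dy":-0.03,"dz":0.03,"rx":0,"ry":0,"rz":-0.05,"gripper":0.0}]'
```

```text
time_s: 1.6
tcp_pos: [0.2015, 0.5163, 0.2126]
orientation: [3.133, 0.002, 2.884]
force: [1.4, 0.7, -0.3]
gripper_width: 0.858
grasp_force: 0.0
```

```bash
python3 -m inch '[{"dx":-0.22,"dy":-0.28,"dz":0.0,"rx":0,"ry":0,"rz":0,"gripper":0},{"dx":-0.22,"dy":-0.28,"dz":0.0,"rx":0,"ry":0,"rz":0,"gripper":0},{"dx":-0.22,"dy":-0.28,"dz":0.0,"rx":0,"ry":0,"rz":0,"gripper":0},{"dx":-0.22,"dy":-0.28,"dz":0.0,"rx":0,"ry":0,"rz":0,"gripper":0},{"dx":-0.22,"dy":-0.28,"dz":0.0,"rx":0,"ry":0,"rz":0,"gripper":0},{"dx":-0.22,"dy":-0.28,"dz":0.0,"rx":0,"ry":0,"rz":0,"gripper":0},{"dx":-0.22,"dy":-0.28,"dz":0.0,"rx":0,"ry":0,"rz":0,"gripper":0},{"dx":-0.22,"dy":-0.28,"dz":0.0,"rx":0,"ry":0,"rz":0,"gripper":0},{"dx":-0.22,"dy":-0.28,"dz":0.0,"rx":0,"ry":0,"rz":0,"gripper":0}]'
python3 -c "
from h import *
c=to(.461,-.160,.20,2.880);print(arm.read_state()['joint_pos'])"
```

```text
time_s: 2.5
tcp_pos: [0.3421, 0.1834, 0.2093]
orientation: [3.141, 0.001, 2.874]
force: [0.1, 0.5, -0.2]
gripper_width: 0.499
grasp_force: 0.0
dx -0.2054 dy -0.2998 dz 0.0093 | rx 0.0005 ry 0.0005 rz -0.0057
[ 1.83549164e-01 -2.44550766e-01  2.07310139e+00  2.67433981e-04
  1.31235360e+00 -1.12004641e+00]
```

```bash
python3 -m inch '[{"dx":-0.205,"dy":-0.3,"dz":0.01,"rx":0,"ry":0,"rz":-0.005,"gripper":0},{"dx":-0.205,"dy":-0.3,"dz":0.01,"rx":0,"ry":0,"rz":-0.005,"gripper":0},{"dx":-0.205,"dy":-0.3,"dz":0.01,"rx":0,"ry":0,"rz":-0.005,"gripper":0},{"dx":-0.205,"dy":-0.3,"dz":0.01,"rx":0,"ry":0,"rz":-0.005,"gripper":0},{"dx":-0.205,"dy":-0.3,"dz":0.01,"rx":0,"ry":0,"rz":-0.005,"gripper":0},{"dx":-0.205,"dy":-0.3,"dz":0.01,"rx":0,"ry":0,"rz":-0.005,"gripper":0},{"dx":-0.205,"dy":-0.3,"dz":0.01,"rx":0,"ry":0,"rz":-0.005,"gripper":0},{"dx":-0.205,"dy":-0.3,"dz":0.01,"rx":0,"ry":0,"rz":-0.005,"gripper":0},{"dx":-0.205,"dy":-0.3,"dz":0.01,"rx":0,"ry":0,"rz":-0.005,"gripper":0},{"dx":-0.205,"dy":-0.3,"dz":0.01,"rx":0,"ry":0,"rz":-0.005,"gripper":0}]'
python3 -c "
from h import *
c=to(.461,-.160,.037,2.880)"
```

```text
time_s: 3.5
tcp_pos: [0.4613, -0.1562, 0.1985]
orientation: [3.14, -0.002, 2.886]
force: [-1.4, 0.2, 0.0]
gripper_width: 0.502
grasp_force: 0.0
dx -0.0010 dy -0.0039 dz 0.1615 | rx 0.0012 ry -0.0017 rz 0.0055
```

```bash
python3 -m inch '[{"dx":0,"dy":-0.003,"dz":0.05,"rx":0,"ry":0,"rz":0.0,"gripper":0},{"dx":0,"dy":-0.003,"dz":0.1,"rx":0,"ry":0,"rz":0.0,"gripper":0},{"dx":0,"dy":-0.003,"dz":0.14,"rx":0,"ry":0,"rz":0,"gripper":0},{"dx":0,"dy":-0.003,"dz":0.162,"rx":0,"ry":0,"rz":0,"gripper":0},{"dx":0,"dy":-0.003,"dz":0.162,"rx":0,"ry":0,"rz":0,"gripper":0},{"dx":0,"dy":-0.003,"dz":0.162,"rx":0,"ry":0,"rz":0,"gripper":0},{"dx":0,"dy":-0.003,"dz":0.162,"rx":0,"ry":0,"rz":0,"gripper":0}]'
cat > plan.py <<'E'
from h import *
st=arm.read_state(); P=st['tcp_pos']; yaw0=st['orientation'][2]; R=Ro.from_euler('xyz',[np.pi,0,yaw0])
print(P,yaw0)
b=np.array([.5306,-.1785]); th=-.262
s0=.072-.057
print('approach', to(b[0]-.060*np.cos(th),b[1]-.060*np.sin(th),.037,np.pi+th))
# advance along current normal, rotate evenly
N=20; adv=.0065; 
for k in range(1,40):
    d=min(.424/16,max(0,.162-th)); th+=d; b=b+adv*np.array([np.cos(th),np.sin(th)])
    t=np.r_[b-.057*np.array([np.cos(th),np.sin(th)]),.037]
    f=w2f(*b); 
    dd=R.inv().apply(t-P)
    print(k,'dx %.3f dy %.3f rz %.3f'%(dd[0],dd[1],-(np.pi+th-yaw0)),'f',np.round(f,4))
    if f[0]>-.056: break
E
python3 plan.py
```

```text
time_s: 4.2
tcp_pos: [0.462, -0.1612, 0.039]
orientation: [-3.141, 0.003, 2.885]
force: [0.0, -1.1, -0.2]
gripper_width: 0.501
grasp_force: 0.0
[ 0.46203799 -0.16116601  0.03899626] 2.8852060897090155
dx -0.0107 dy 0.0010 dz 0.0020 | rx -0.0009 ry 0.0031 rz 0.0056
approach (array([ 0.47264757, -0.16295923,  0.037     ]), [3.141592653589793, 0, 2.879592653589793])
1 dx -0.020 dy -0.000 rz -0.021 f [-0.169  -0.1566]
2 dx -0.027 dy -0.002 rz -0.047 f [-0.1629 -0.159 ]
3 dx -0.033 dy -0.003 rz -0.074 f [-0.1568 -0.1612]
4 dx -0.040 dy -0.004 rz -0.100 f [-0.1506 -0.1632]
5 dx -0.047 dy -0.004 rz -0.127 f [-0.1444 -0.1651]
6 dx -0.053 dy -0.005 rz -0.153 f [-0.1381 -0.1668]
7 dx -0.060 dy -0.005 rz -0.180 f [-0.1318 -0.1683]
8 dx -0.066 dy -0.005 rz -0.206 f [-0.1254 -0.1697]
9 dx -0.073 dy -0.005 rz -0.233 f [-0.119  -0.1709]
10 dx -0.080 dy -0.005 rz -0.259 f [-0.1126 -0.1719]
11 dx -0.086 dy -0.005 rz -0.286 f [-0.1062 -0.1728]
12 dx -0.093 dy -0.004 rz -0.312 f [-0.0997 -0.1734]
13 dx -0.100 dy -0.003 rz -0.339 f [-0.0932 -0.174 ]
14 dx -0.106 dy -0.002 rz -0.365 f [-0.0867 -0.1743]
15 dx -0.113 dy -0.001 rz -0.392 f [-0.0803 -0.1745]
16 dx -0.119 dy -0.000 rz -0.418 f [-0.0738 -0.1745]
17 dx -0.125 dy 0.003 rz -0.418 f [-0.0673 -0.1745]
18 dx -0.131 dy 0.005 rz -0.418 f [-0.0608 -0.1745]
19 dx -0.137 dy 0.008 rz -0.418 f [-0.0543 -0.1745]
```

```bash
python3 -m inch '[{"dx":-0.008,"dy":0,"dz":0,"rx":0,"ry":0,"rz":0.0,"gripper":0},{"dx":-0.014,"dy":0,"dz":0,"rx":0,"ry":0,"rz":0,"gripper":0},{"dx":-0.02,"dy":0,"dz":0,"rx":0,"ry":0,"rz":-0.02,"gripper":0},{"dx":-0.027,"dy":-0.002,"dz":0,"rx":0,"ry":0,"rz":-0.047,"gripper":0},{"dx":-0.033,"dy":-0.003,"dz":0,"rx":0,"ry":0,"rz":-0.074,"gripper":0},{"dx":-0.04,"dy":-0.004,"dz":0,"rx":0,"ry":0,"rz":-0.1,"gripper":0},{"dx":-0.047,"dy":-0.004,"dz":0,"rx":0,"ry":0,"rz":-0.127,"gripper":0},{"dx":-0.053,"dy":-0.005,"dz":0,"rx":0,"ry":0,"rz":-0.153,"gripper":0},{"dx":-0.06,"dy":-0.005,"dz":0,"rx":0,"ry":0,"rz":-0.18,"gripper":0},{"dx":-0.066,"dy":-0.005,"dz":0,"rx":0,"ry":0,"rz":-0.206,"gripper":0},{"dx":-0.066,"dy":-0.005,"dz":0,"rx":0,"ry":0,"rz":-0.206,"gripper":0}]'
cat > look.py <<'E'
from h import *
np.set_printoptions(precision=4,suppress=True)
import sys
def look(t,xy,g):
    V=[]
    for n in('top','scene'):
        p=snap(n)
        for o in arm.outline_of(p,t):
            m=o['pixels']; v,u=np.where(m); w=p2w(p,[[u.mean(),v.mean()]],.02)[0]
            if np.hypot(w[0]-xy[0],w[1]-xy[1])<.06 and o['p']>.3:
                x,f=fit([(p,m)],SHAPES[t],g); print(t,n,round(o['p'],2),m.sum(),x,'err',round(f,3),'fix',np.array(w2f(x[0],x[1])),'th',round(x[2]-FX[2],4)); V.append((p,m)); break
a=[float(q) for q in sys.argv[2:5]]; look(sys.argv[1],a[:2],a)
st=arm.read_state(); print(st['tcp_pos'],st['orientation'],w2f(*st['tcp_pos'][:2]),'yaw-fix',st['orientation'][2]-FX[2])
E
python3 look.py block .575 -.18 -.05
```

```text
time_s: 5.3
tcp_pos: [0.5245, -0.1834, 0.0372]
orientation: [-3.141, 0.002, 3.091]
force: [0.4, 0.6, 1.0]
gripper_width: 0.501
grasp_force: 0.0
block top 0.69 91 [ 0.6097 -0.2869  0.2772] err 1.0 fix [-0.1144 -0.2739] th 0.1152
block scene 0.56 1130 [ 0.5842 -0.1835 -0.0795] err 0.065 fix [-0.1229 -0.1676] th -0.2415
[ 0.5234 -0.1829  0.0372] [-3.1414  0.0006  3.0897] (np.float64(-0.18278882773359872), np.float64(-0.15731994641576855)) yaw-fix 2.9276806409993084
```

Run:
```python
from h import *
st=arm.read_state(); P=st['tcp_pos']; yaw0=st['orientation'][2]; R=Ro.from_euler('xyz',[np.pi,0,yaw0])
th=yaw0-np.pi; n=np.array([np.cos(th),np.sin(th)]); b=P[:2]+.059*n
for k in range(1,14):
    th+=min(.024,.162-th); n=np.array([np.cos(th),np.sin(th)]); b=b+.006*n
    t=np.r_[b-.059*n,P[2]]; dd=R.inv().apply(t-P)
    print(k,'dx %.3f dy %.3f rz %.3f'%(dd[0],dd[1],-(np.pi+th-yaw0)),np.round(w2f(*b),4))
```

```text
1 dx -0.006 dy -0.001 rz -0.024 [-0.1192 -0.171 ]
2 dx -0.012 dy -0.002 rz -0.048 [-0.1133 -0.172 ]
3 dx -0.018 dy -0.003 rz -0.072 [-0.1074 -0.1728]
4 dx -0.024 dy -0.004 rz -0.096 [-0.1014 -0.1735]
5 dx -0.030 dy -0.005 rz -0.120 [-0.0955 -0.1741]
6 dx -0.036 dy -0.005 rz -0.144 [-0.0895 -0.1745]
7 dx -0.043 dy -0.006 rz -0.168 [-0.0835 -0.1748]
8 dx -0.049 dy -0.006 rz -0.192 [-0.0775 -0.1749]
9 dx -0.055 dy -0.006 rz -0.214 [-0.0715 -0.1749]
10 dx -0.061 dy -0.005 rz -0.214 [-0.0655 -0.1749]
11 dx -0.067 dy -0.004 rz -0.214 [-0.0595 -0.1749]
12 dx -0.072 dy -0.002 rz -0.214 [-0.0535 -0.1749]
13 dx -0.078 dy -0.001 rz -0.214 [-0.0475 -0.1749]
```

```bash
python3 -m inch '[{"dx":-0.006,"dy":-0.001,"dz":0,"rx":0,"ry":0,"rz":-0.024,"gripper":0},{"dx":-0.012,"dy":-0.002,"dz":0,"rx":0,"ry":0,"rz":-0.048,"gripper":0},{"dx":-0.018,"dy":-0.003,"dz":0,"rx":0,"ry":0,"rz":-0.072,"gripper":0},{"dx":-0.024,"dy":-0.004,"dz":0,"rx":0,"ry":0,"rz":-0.096,"gripper":0},{"dx":-0.03,"dy":-0.005,"dz":0,"rx":0,"ry":0,"rz":-0.12,"gripper":0},{"dx":-0.036,"dy":-0.005,"dz":0,"rx":0,"ry":0,"rz":-0.144,"gripper":0},{"dx":-0.043,"dy":-0.006,"dz":0,"rx":0,"ry":0,"rz":-0.168,"gripper":0},{"dx":-0.049,"dy":-0.006,"dz":0,"rx":0,"ry":0,"rz":-0.192,"gripper":0},{"dx":-0.055,"dy":-0.006,"dz":0,"rx":0,"ry":0,"rz":-0.214,"gripper":0},{"dx":-0.061,"dy":-0.005,"dz":0,"rx":0,"ry":0,"rz":-0.214,"gripper":0},{"dx":-0.067,"dy":-0.004,"dz":0,"rx":0,"ry":0,"rz":-0.214,"gripper":0},{"dx":-0.067,"dy":-0.004,"dz":0,"rx":0,"ry":0,"rz":-0.214,"gripper":0}]'
python3 look.py block .62 -.18 .16
```

```text
time_s: 6.7
tcp_pos: [0.5913, -0.1904, 0.0375]
orientation: [-3.141, 0.002, -2.979]
force: [0.5, 0.3, 0.3]
gripper_width: 0.501
grasp_force: 0.0
block top 0.69 173 [ 0.6488 -0.1759  0.1483] err 2.742 fix [-0.0579 -0.1706] th -0.0137
block scene 0.63 1201 [ 0.6502 -0.1805  0.1377] err 0.075 fix [-0.0572 -0.1754] th -0.0243
[ 0.5901 -0.1905  0.0373] [-3.1412  0.0007 -2.9794] (np.float64(-0.11811248660297285), np.float64(-0.1755045868531689)) yaw-fix -3.141438961121417
```

```bash
python3 -m inch '[{"dx":0.02,"dy":0,"dz":0,"rx":0,"ry":0,"rz":0,"gripper":0},{"dx":0.02,"dy":0,"dz":-0.05,"rx":0,"ry":0,"rz":0,"gripper":0},{"dx":0.02,"dy":0,"dz":-0.08,"rx":0,"ry":0,"rz":0.1,"gripper":0},{"dx":0.02,"dy":0,"dz":-0.08,"rx":0,"ry":0,"rz":0.2,"gripper":0}]'
python3 -c "
from h import *
c=to(*f2w(-.060,-.265),.117,1.733); to(*f2w(-.060,-.265),.037,1.733,c)"
```

```text
time_s: 7.3
tcp_pos: [0.5734, -0.1956, 0.123]
orientation: [-3.137, 0.009, 3.1]
force: [0.8, -0.4, 0.0]
gripper_width: 0.499
grasp_force: 0.0
dx -0.0915 dy -0.0700 dz 0.0072 | rx 0.0024 ry 0.0109 rz 1.3666
dx 0.0000 dy -0.0000 dz 0.0800 | rx 0.0000 ry 0.0000 rz 0.0000
```

```bash
python3 -m inch '[{"dx":-0.04,"dy":-0.07,"dz":0,"rx":0,"ry":0,"rz":0.14,"gripper":0},{"dx":-0.09,"dy":-0.07,"dz":0,"rx":0,"ry":0,"rz":0.28,"gripper":0},{"dx":-0.09,"dy":-0.07,"dz":0,"rx":0,"ry":0,"rz":0.42,"gripper":0},{"dx":-0.09,"dy":-0.07,"dz":0,"rx":0,"ry":0,"rz":0.56,"gripper":0},{"dx":-0.09,"dy":-0.07,"dz":0,"rx":0,"ry":0,"rz":0.7,"gripper":0},{"dx":-0.09,"dy":-0.07,"dz":0,"rx":0,"ry":0,"rz":0.84,"gripper":0},{"dx":-0.09,"dy":-0.07,"dz":0,"rx":0,"ry":0,"rz":0.98,"gripper":0},{"dx":-0.09,"dy":-0.07,"dz":0,"rx":0,"ry":0,"rz":1.12,"gripper":0},{"dx":-0.09,"dy":-0.07,"dz":0,"rx":0,"ry":0,"rz":1.26,"gripper":0},{"dx":-0.09,"dy":-0.07,"dz":0,"rx":0,"ry":0,"rz":1.367,"gripper":0},{"dx":-0.09,"dy":-0.07,"dz":0,"rx":0,"ry":0,"rz":1.367,"gripper":0},{"dx":-0.09,"dy":-0.07,"dz":0,"rx":0,"ry":0,"rz":1.367,"gripper":0}]'
python3 -c "
from h import *
c=to(*f2w(-.060,-.265),.037,1.733)"; python3 look.py block .65 -.18 .15
```

```text
time_s: 8.5
tcp_pos: [0.6574, -0.2671, 0.1172]
orientation: [3.141, 0.0, 1.74]
force: [-0.2, 0.5, 0.0]
gripper_width: 0.499
grasp_force: 0.0
dx -0.0031 dy 0.0041 dz 0.0802 | rx 0.0002 ry 0.0001 rz 0.0066
block top 0.71 498 [ 0.6506 -0.1713  0.2409] err 0.571 fix [-0.0553 -0.1663] th 0.0789
block scene 0.86 1229 [ 0.6496 -0.1797  0.1395] err 0.057 fix [-0.0577 -0.1744] th -0.0225
[ 0.6574 -0.267   0.1171] [3.1415 0.     1.7381] (np.float64(-0.06404441156128382), np.float64(-0.2618930867873812)) yaw-fix 1.5760831292219404
```

```bash
python3 -m inch '[{"dx":-0.003,"dy":0.004,"dz":0.04,"rx":0,"ry":0,"rz":0.006,"gripper":0},{"dx":-0.003,"dy":0.004,"dz":0.08,"rx":0,"ry":0,"rz":0.006,"gripper":0},{"dx":-0.003,"dy":0.004,"dz":0.08,"rx":0,"ry":0,"rz":0.006,"gripper":0},{"dx":0.01,"dy":0.004,"dz":0.08,"rx":0,"ry":0,"rz":0.006,"gripper":0},{"dx":0.016,"dy":0.004,"dz":0.08,"rx":0,"ry":0,"rz":0.006,"gripper":0},{"dx":0.022,"dy":0.004,"dz":0.08,"rx":0,"ry":0,"rz":0.006,"gripper":0},{"dx":0.03,"dy":0.004,"dz":0.08,"rx":0,"ry":0,"rz":0.006,"gripper":0},{"dx":0.04,"dy":0.004,"dz":0.08,"rx":0,"ry":0,"rz":0.006,"gripper":0},{"dx":0.05,"dy":0.004,"dz":0.08,"rx":0,"ry":0,"rz":0.006,"gripper":0},{"dx":0.06,"dy":0.004,"dz":0.08,"rx":0,"ry":0,"rz":0.006,"gripper":0},{"dx":0.066,"dy":0.004,"dz":0.08,"rx":0,"ry":0,"rz":0.006,"gripper":0},{"dx":0.066,"dy":0.004,"dz":0.08,"rx":0,"ry":0,"rz":0.006,"gripper":0}]'
python3 look.py block .645 -.13 .15
```

```text
time_s: 9.9
tcp_pos: [0.652, -0.201, 0.0396]
orientation: [3.138, 0.003, 1.732]
force: [0.6, -1.6, 6.1]
gripper_width: 0.499
grasp_force: 2.8
block scene 0.56 1220 [ 0.641  -0.1383  0.1581] err 0.084 fix [-0.0595 -0.1322] th -0.0039
[ 0.652  -0.2012  0.0393] [3.1383 0.0021 1.7311] (np.float64(-0.05884434202862723), np.float64(-0.196117335158275)) yaw-fix 1.569081952295694
```

Run:
```python
from h import *
p=snap('scene'); c=p['frame'][120:270,110:310,::-1]; cv2.imwrite('pics/c3.png',cv2.resize(c,None,fx=4,fy=4,interpolation=cv2.INTER_CUBIC))
s=arm.read_state(); print(s['force'],s['wrist_torque'],s['grasp_force'])
```

```text
[ 0.38865837 -1.20893107  5.25419804] [-0.25100461 -0.09748845 -0.04642115] 2.8867700323462486
```

View pics/c3.png

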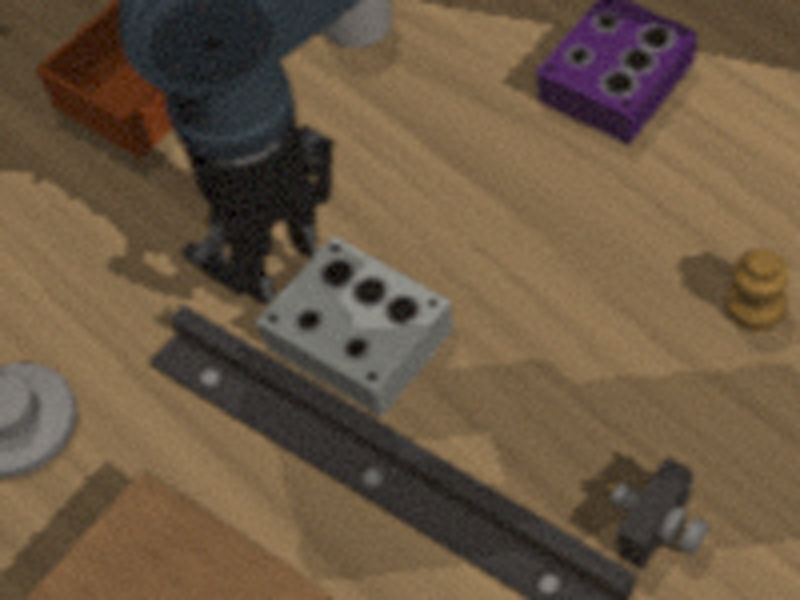

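The picture shows the block at (355,325), parallel to the fence with the fingers behind it and nothing trapped. The vertical force is just friction on the face, so I'll keep pushing.

```bash
python3 -m inch '[{"dx":0.006,"dy":0,"dz":-0.002,"rx":0,"ry":0,"rz":0,"gripper":0},{"dx":0.014,"dy":0,"dz":-0.002,"rx":0,"ry":0,"rz":0,"gripper":0},{"dx":0.024,"dy":0,"dz":-0.002,"rx":0,"ry":0,"rz":0,"gripper":0},{"dx":0.036,"dy":0,"dz":-0.002,"rx":0,"ry":0,"rz":0,"gripper":0},{"dx":0.048,"dy":0,"dz":-0.002,"rx":0,"ry":0,"rz":0,"gripper":0},{"dx":0.06,"dy":0,"dz":-0.002,"rx":0,"ry":0,"rz":0,"gripper":0},{"dx":0.072,"dy":0,"dz":-0.002,"rx":0,"ry":0,"rz":0,"gripper":0},{"dx":0.084,"dy":0,"dz":-0.002,"rx":0,"ry":0,"rz":0,"gripper":0},{"dx":0.096,"dy":0,"dz":-0.002,"rx":0,"ry":0,"rz":0,"gripper":0},{"dx":0.106,"dy":0,"dz":-0.002,"rx":0,"ry":0,"rz":0,"gripper":0},{"dx":0.112,"dy":0,"dz":-0.002,"rx":0,"ry":0,"rz":0,"gripper":0},{"dx":0.112,"dy":0,"dz":-0.002,"rx":0,"ry":0,"rz":0,"gripper":0}]'
python3 look.py block .625 -.03 .15
```

```text
time_s: 11.35
tcp_pos: [0.633, -0.0891, 0.0401]
orientation: [3.14, 0.0, 1.732]
force: [0.6, -1.1, 5.2]
gripper_width: 0.506
grasp_force: 2.4
block top 0.53 257 [ 0.625  -0.0229  0.1163] err 1.953 fix [-0.0567 -0.0157] th -0.0457
block scene 0.76 1354 [ 0.6238 -0.0274  0.1591] err 0.043 fix [-0.0586 -0.02  ] th -0.0029
[ 0.6329 -0.0894  0.0398] [ 3.1405 -0.0001  1.7315] (np.float64(-0.059654023981379235), np.float64(-0.0827082361802078)) yaw-fix 1.5694650626217261
```

```bash
python3 -m inch '[{"dx":-0.003,"dy":0,"dz":0,"rx":0,"ry":0,"rz":0,"gripper":0},{"dx":-0.004,"dy":0,"dz":-0.003,"rx":0,"ry":0,"rz":0,"gripper":0},{"dx":-0.004,"dy":0,"dz":-0.006,"rx":0,"ry":0,"rz":0,"gripper":0},{"dx":-0.004,"dy":0,"dz":-0.006,"rx":0,"ry":0,"rz":0,"gripper":0}]'
python3 -c "
from h import *
print(arm.read_state())"
```

```text
time_s: 11.95
tcp_pos: [0.6332, -0.0943, 0.0452]
orientation: [-3.141, -0.0, 1.731]
force: [-0.3, -0.2, 0.3]
gripper_width: 0.5
grasp_force: 0.0
{'time_s': 11.95, 'joint_pos': array([-3.33004575e-01,  5.38142600e-01,  1.55066117e+00,  2.41093012e-04,
        1.05301041e+00, -4.93239086e-01]), 'qd': array([-0.00432825,  0.00398662,  0.00038782, -0.00199357, -0.00656353,
        0.00132371]), 'joint_efforts': array([ 6.01827144e-02, -5.56402731e+01, -2.90391845e+01,  3.48772628e-03,
        9.85673955e-02, -6.20196306e-05]), 'tcp_pos': array([ 0.63315571, -0.09428183,  0.04522807]), 'orientation': array([-3.14149670e+00, -2.89390888e-04,  1.73091147e+00]), 'force': array([-0.26015319, -0.18865183,  0.34803119]), 'wrist_torque': array([-0.01232542, -0.01094443,  0.02723818]), 'grasp_force': 0.0, 'gripper_width': 0.5003777429078695}
```

```bash
python3 -m inch '[{"dx":0.004,"dy":0,"dz":0,"rx":0,"ry":0,"rz":0.0,"gripper":0},{"dx":0.01,"dy":0,"dz":0,"rx":0,"ry":0,"rz":0,"gripper":0},{"dx":0.018,"dy":0,"dz":0,"rx":0,"ry":0,"rz":0,"gripper":0},{"dx":0.026,"dy":0,"dz":0,"rx":0,"ry":0,"rz":0,"gripper":0},{"dx":0.034,"dy":0,"dz":0,"rx":0,"ry":0,"rz":0,"gripper":0},{"dx":0.042,"dy":0,"dz":0,"rx":0,"ry":0,"rz":0,"gripper":0},{"dx":0.046,"dy":0,"dz":0,"rx":0,"ry":0,"rz":0,"gripper":0},{"dx":0.05,"dy":0,"dz":0,"rx":0,"ry":0,"rz":0,"gripper":0},{"dx":0.05,"dy":0,"dz":0,"rx":0,"ry":0,"rz":0,"gripper":0}]'
python3 look.py block .62 .02 .16
```

```text
time_s: 12.85
tcp_pos: [0.6252, -0.0448, 0.0451]
orientation: [-3.142, -0.0, 1.731]
force: [0.2, 0.2, -0.6]
gripper_width: 0.5
grasp_force: 0.0
block top 0.45 160 [ 0.6233  0.1433 -0.34  ] err 1.0 fix [-0.0315  0.1486] th -0.502
block scene 0.69 1032 [ 0.6247 -0.0263  0.1299] err 0.354 fix [-0.0575 -0.0191] th -0.0321
[ 0.6254 -0.0456  0.0451] [3.1414 0.0001 1.7305] (np.float64(-0.05994408377845278), np.float64(-0.038226573515445804)) yaw-fix 1.5685003463675802
```

Run:
```python
from h import *
p=snap('scene'); c=p['frame'][120:270,160:360,::-1]; cv2.imwrite('pics/c4.png',cv2.resize(c,None,fx=4,fy=4,interpolation=cv2.INTER_CUBIC))
```

```text
(no output)
```

View pics/c4.png

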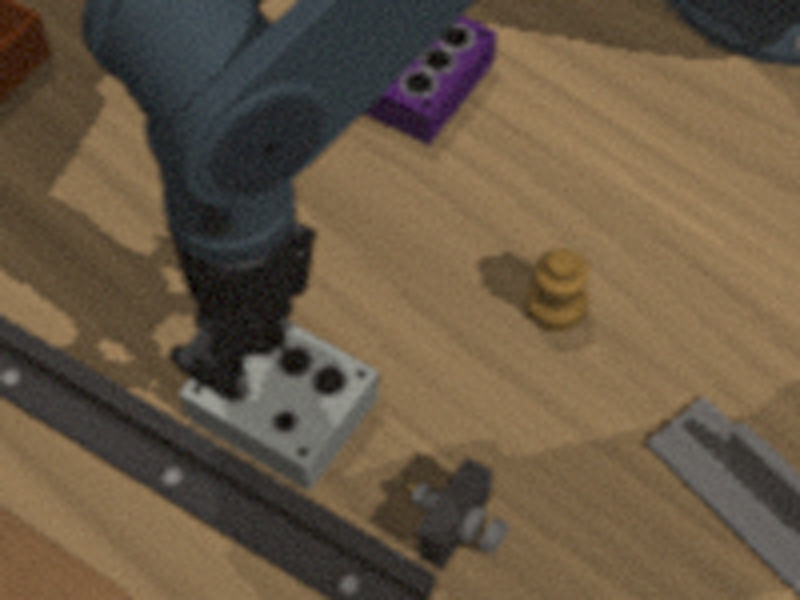

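The picture shows the fingers standing over the block's top (240,375). At half opening the tips reach less far than I assumed. I'll back off and feel for the bench behind the block.

```bash
python3 -m inch '[{"dx":0,"dy":0,"dz":-0.02,"rx":0,"ry":0,"rz":0,"gripper":0},{"dx":-0.04,"dy":0,"dz":-0.02,"rx":0,"ry":0,"rz":0,"gripper":0},{"dx":-0.075,"dy":0,"dz":-0.02,"rx":0,"ry":0,"rz":0,"gripper":0},{"dx":-0.075,"dy":0,"dz":-0.0,"rx":0,"ry":0,"rz":0,"gripper":0},{"dx":-0.075,"dy":0,"dz":0.005,"rx":0,"ry":0,"rz":0,"gripper":0},{"dx":-0.075,"dy":0,"dz":0.01,"rx":0,"ry":0,"rz":0,"gripper":0},{"dx":-0.075,"dy":0,"dz":0.013,"rx":0,"ry":0,"rz":0,"gripper":0},{"dx":-0.075,"dy":0,"dz":0.013,"rx":0,"ry":0,"rz":0,"gripper":0}]'
python3 -m inch '[{"dx":0,"dy":0,"dz":0.003,"rx":0,"ry":0,"rz":0,"gripper":0},{"dx":0,"dy":0,"dz":0.005,"rx":0,"ry":0,"rz":0,"gripper":0},{"dx":0,"dy":0,"dz":0.005,"rx":0,"ry":0,"rz":0,"gripper":0}]'
python3 look.py block .62 -.03 .16
```

```text
time_s: 13.9
tcp_pos: [0.6371, -0.1185, 0.0319]
orientation: [-3.141, -0.0, 1.732]
force: [0.2, 0.0, -0.4]
gripper_width: 0.503
grasp_force: 0.0
time_s: 14.2
tcp_pos: [0.6372, -0.119, 0.0269]
orientation: [-3.141, -0.0, 1.731]
force: [0.5, 0.1, -0.2]
gripper_width: 0.497
grasp_force: 0.0
block top 0.86 445 [ 0.6231 -0.0224  0.1321] err 0.731 fix [-0.0585 -0.015 ] th -0.0299
block scene 0.68 1356 [ 0.6242 -0.0277  0.1419] err 0.045 fix [-0.0583 -0.0204] th -0.0201
[ 0.6373 -0.1194  0.0272] [3.1414 0.0001 1.7308] (np.float64(-0.060083462544883295), np.float64(-0.11293777617104596)) yaw-fix 1.5687887190395098
```

```bash
python3 -m inch '[{"dx":0,"dy":0,"dz":0.003,"rx":0,"ry":0,"rz":0,"gripper":0},{"dx":0,"dy":0,"dz":0.006,"rx":0,"ry":0,"rz":0,"gripper":0},{"dx":0,"dy":0,"dz":0.006,"rx":0,"ry":0,"rz":0,"gripper":0}]'
python3 -m inch '[{"dx":0.006,"dy":0,"dz":0,"rx":0,"ry":0,"rz":0.0,"gripper":0},{"dx":0.012,"dy":0,"dz":0,"rx":0,"ry":0,"rz":0,"gripper":0},{"dx":0.018,"dy":0,"dz":0,"rx":0,"ry":0,"rz":0,"gripper":0},{"dx":0.024,"dy":0,"dz":0,"rx":0,"ry":0,"rz":0,"gripper":0},{"dx":0.03,"dy":0,"dz":0,"rx":0,"ry":0,"rz":0,"gripper":0},{"dx":0.036,"dy":0,"dz":0,"rx":0,"ry":0,"rz":0,"gripper":0},{"dx":0.04,"dy":0,"dz":0,"rx":0,"ry":0,"rz":0,"gripper":0}]'
python3 look.py block .62 -.01 .16
```

```text
time_s: 14.7
tcp_pos: [0.6367, -0.1192, 0.0203]
orientation: [-3.141, -0.001, 1.731]
force: [0.3, -0.8, 0.5]
gripper_width: 0.498
grasp_force: 0.0
time_s: 15.4
tcp_pos: [0.6309, -0.0795, 0.0212]
orientation: [3.141, 0.001, 1.731]
force: [1.0, -3.0, -1.5]
gripper_width: 0.499
grasp_force: 1.2
block top 0.58 278 [ 0.6272 -0.0096  0.1381] err 1.729 fix [-0.0524 -0.003 ] th -0.0239
block scene 0.8 1400 [ 0.6222 -0.0148  0.1566] err 0.038 fix [-0.0582 -0.0074] th -0.0054
[ 0.6308 -0.0795  0.021 ] [-3.1414 -0.0004  1.731 ] (np.float64(-0.06013129878467163), np.float64(-0.07255448942933321)) yaw-fix 1.5689723203548818
```

```bash
python3 -m inch '[{"dx":0.006,"dy":0,"dz":0,"rx":0,"ry":0,"rz":0.0,"gripper":0},{"dx":0.012,"dy":0,"dz":0,"rx":0,"ry":0,"rz":0,"gripper":0},{"dx":0.018,"dy":0,"dz":0,"rx":0,"ry":0,"rz":0,"gripper":0},{"dx":0.024,"dy":0,"dz":0,"rx":0,"ry":0,"rz":0,"gripper":0},{"dx":0.03,"dy":0,"dz":0,"rx":0,"ry":0,"rz":0,"gripper":0},{"dx":0.036,"dy":0,"dz":0,"rx":0,"ry":0,"rz":0,"gripper":0},{"dx":0.04,"dy":0,"dz":0,"rx":0,"ry":0,"rz":0,"gripper":0},{"dx":0.043,"dy":0,"dz":0,"rx":0,"ry":0,"rz":0,"gripper":0},{"dx":0.043,"dy":0,"dz":0,"rx":0,"ry":0,"rz":0,"gripper":0}]'
python3 look.py block .615 .035 .16
```

```text
time_s: 16.5
tcp_pos: [0.6238, -0.0366, 0.021]
orientation: [-3.141, -0.001, 1.731]
force: [-0.3, 0.8, -0.8]
gripper_width: 0.496
grasp_force: 0.0
block top 0.62 192 [0.6222 0.0326 0.2056] err 2.948 fix [-0.0505  0.0395] th 0.0436
block scene 0.87 1412 [0.6145 0.0267 0.169 ] err 0.036 fix [-0.0591  0.0349] th 0.007
[ 0.6238 -0.0372  0.0209] [-3.1411 -0.0006  1.7307] (np.float64(-0.06019624367552239), np.float64(-0.02963477194130998)) yaw-fix 1.568740667489928
```

```bash
python3 -m inch '[{"dx":-0.01,"dy":0,"dz":0,"rx":0,"ry":0,"rz":0,"gripper":0},{"dx":-0.01,"dy":0,"dz":-0.04,"rx":0,"ry":0,"rz":0,"gripper":0},{"dx":-0.01,"dy":-0.02,"dz":-0.075,"rx":0,"ry":0,"rz":-0.14,"gripper":0},{"dx":0.02,"dy":-0.06,"dz":-0.075,"rx":0,"ry":0,"rz":-0.28,"gripper":0},{"dx":0.06,"dy":-0.09,"dz":-0.075,"rx":0,"ry":0,"rz":-0.42,"gripper":0},{"dx":0.06,"dy":-0.09,"dz":-0.075,"rx":0,"ry":0,"rz":-0.56,"gripper":0},{"dx":0.06,"dy":-0.09,"dz":-0.075,"rx":0,"ry":0,"rz":-0.7,"gripper":0},{"dx":0.06,"dy":-0.09,"dz":-0.075,"rx":0,"ry":0,"rz":-0.84,"gripper":0},{"dx":0.06,"dy":-0.09,"dz":-0.075,"rx":0,"ry":0,"rz":-0.98,"gripper":0},{"dx":0.06,"dy":-0.09,"dz":-0.075,"rx":0,"ry":0,"rz":-1.12,"gripper":0},{"dx":0.06,"dy":-0.09,"dz":-0.075,"rx":0,"ry":0,"rz":-1.26,"gripper":0},{"dx":0.06,"dy":-0.09,"dz":-0.075,"rx":0,"ry":0,"rz":-1.4,"gripper":0}]'
python3 -c "
from h import *
c=to(*f2w(-.14,.030),.021,3.304)"
```

```text
time_s: 17.9
tcp_pos: [0.5258, 0.0068, 0.0962]
orientation: [-3.142, 0.0, 3.136]
force: [1.1, -0.3, -0.6]
gripper_width: 0.5
grasp_force: 0.0
dx -0.0096 dy 0.0021 dz 0.0752 | rx -0.0001 ry 0.0001 rz -0.1679
```

```bash
python3 -m inch '[{"dx":-0.01,"dy":0.002,"dz":0,"rx":0,"ry":0,"rz":-0.168,"gripper":0},{"dx":-0.01,"dy":0.002,"dz":0.035,"rx":0,"ry":0,"rz":-0.168,"gripper":0},{"dx":-0.01,"dy":0.002,"dz":0.065,"rx":0,"ry":0,"rz":-0.168,"gripper":0},{"dx":-0.01,"dy":0.002,"dz":0.075,"rx":0,"ry":0,"rz":-0.168,"gripper":0},{"dx":-0.01,"dy":0.002,"dz":0.075,"rx":0,"ry":0,"rz":-0.168,"gripper":0},{"dx":-0.01,"dy":0.002,"dz":0.075,"rx":0,"ry":0,"rz":-0.168,"gripper":0}]'
python3 -m inch '[{"dx":-0.006,"dy":0,"dz":0,"rx":0,"ry":0,"rz":0,"gripper":0},{"dx":-0.012,"dy":0,"dz":0,"rx":0,"ry":0,"rz":0,"gripper":0},{"dx":-0.018,"dy":0,"dz":0,"rx":0,"ry":0,"rz":0,"gripper":0},{"dx":-0.023,"dy":0,"dz":0,"rx":0,"ry":0,"rz":0,"gripper":0},{"dx":-0.027,"dy":0,"dz":0,"rx":0,"ry":0,"rz":0,"gripper":0},{"dx":-0.03,"dy":0,"dz":0,"rx":0,"ry":0,"rz":0,"gripper":0},{"dx":-0.032,"dy":0,"dz":0,"rx":0,"ry":0,"rz":0,"gripper":0},{"dx":-0.032,"dy":0,"dz":0,"rx":0,"ry":0,"rz":0,"gripper":0}]'
python3 look.py block .615 .035 .16
```

```text
time_s: 18.5
tcp_pos: [0.5364, 0.009, 0.022]
orientation: [-3.141, 0.001, -2.985]
force: [-0.8, 0.4, 0.1]
gripper_width: 0.499
grasp_force: 0.0
time_s: 19.3
tcp_pos: [0.5674, 0.0145, 0.0209]
orientation: [3.141, 0.0, -2.984]
force: [-1.9, -0.2, -0.2]
gripper_width: 0.499
grasp_force: 0.5
block scene 0.65 1340 [0.6222 0.0294 0.1468] err 0.093 fix [-0.051   0.0363] th -0.0152
[0.5674 0.0144 0.0211] [-3.1415  0.0005 -2.9844] (np.float64(-0.10752894695915365), np.float64(0.030351122227030902)) yaw-fix -3.1464482421070556
```

```bash
python3 -m inch '[{"dx":-0.001,"dy":0,"dz":0,"rx":0,"ry":0,"rz":-0.005,"gripper":0},{"dx":-0.002,"dy":0,"dz":0,"rx":0,"ry":0,"rz":-0.005,"gripper":0},{"dx":-0.003,"dy":0,"dz":0,"rx":0,"ry":0,"rz":-0.005,"gripper":0},{"dx":-0.003,"dy":0,"dz":0,"rx":0,"ry":0,"rz":-0.005,"gripper":0}]'
python3 -m inch '[{"dx":-0.001,"dy":0,"dz":0,"rx":0,"ry":0,"rz":0,"gripper":0},{"dx":-0.001,"dy":0,"dz":0,"rx":0,"ry":0,"rz":0,"gripper":0}]'
python3 -m inch '[{"dx":-0.001,"dy":0,"dz":0,"rx":0,"ry":0,"rz":0,"gripper":0},{"dx":-0.001,"dy":0,"dz":0,"rx":0,"ry":0,"rz":0,"gripper":0}]'
```

```text
time_s: 19.9
tcp_pos: [0.5702, 0.0149, 0.021]
orientation: [3.142, -0.0, -2.979]
force: [-2.1, -0.6, 1.1]
gripper_width: 0.496
grasp_force: 1.1
time_s: 20.1
tcp_pos: [0.5704, 0.015, 0.0209]
orientation: [3.141, -0.002, -2.979]
force: [-5.6, -1.2, 3.2]
gripper_width: 0.499
grasp_force: 2.8
time_s: 20.3
tcp_pos: [0.5704, 0.0151, 0.0207]
orientation: [3.141, -0.004, -2.979]
force: [-8.4, -3.0, 5.1]
gripper_width: 0.5
grasp_force: 4.5
```

```bash
python3 -m inch '[{"dx":-0.001,"dy":0,"dz":0,"rx":0,"ry":0,"rz":0,"gripper":0},{"dx":-0.002,"dy":0,"dz":0,"rx":0,"ry":0,"rz":0,"gripper":0},{"dx":-0.002,"dy":0,"dz":0,"rx":0,"ry":0,"rz":0,"gripper":0}]'; python3 look.py block .62 .035 .16
python3 -c "
from h import *
print(arm.read_state()['force'])
c=to(*f2w(-.14,.028),.021,3.304);c=to(*f2w(-.14,.028),.100,3.304,c);c=to(*f2w(-.050,-.052),.100,1.733,c)"
```

```text
time_s: 20.6
tcp_pos: [0.5704, 0.0152, 0.0202]
orientation: [3.141, -0.009, -2.979]
force: [-15.6, -4.5, 8.9]
gripper_width: 0.497
grasp_force: 7.8
block scene 0.96 1256 [0.6224 0.0284 0.1568] err 0.154 fix [-0.051   0.0353] th -0.0052
[0.5704 0.0152 0.0202] [ 3.1405 -0.0083 -2.9792] (np.float64(-0.10443502069895197), np.float64(0.03065966452027974)) yaw-fix -3.1412327388529677
[-14.54560799  -3.88893943   8.27204636]
dx 0.0356 dy -0.0026 dz -0.0005 | rx 0.0011 ry -0.0083 rz -0.0001
dx 0.0000 dy 0.0000 dz -0.0790 | rx 0.0000 ry 0.0000 rz 0.0000
dx -0.0900 dy -0.0800 dz -0.0000 | rx 0.0000 ry -0.0000 rz 1.5710
```

```bash
python3 -m inch '[{"dx":0.01,"dy":0,"dz":0,"rx":0,"ry":0,"rz":0,"gripper":0},{"dx":0.03,"dy":0,"dz":0,"rx":0,"ry":0,"rz":0,"gripper":0},{"dx":0.035,"dy":0,"dz":-0.04,"rx":0,"ry":0,"rz":0.1,"gripper":0},{"dx":0.035,"dy":-0.02,"dz":-0.08,"rx":0,"ry":0,"rz":0.24,"gripper":0},{"dx":0,"dy":-0.05,"dz":-0.08,"rx":0,"ry":0,"rz":0.38,"gripper":0},{"dx":-0.05,"dy":-0.088,"dz":-0.08,"rx":0,"ry":0,"rz":0.52,"gripper":0},{"dx":-0.054,"dy":-0.088,"dz":-0.08,"rx":0,"ry":0,"rz":0.66,"gripper":0},{"dx":-0.054,"dy":-0.088,"dz":-0.08,"rx":0,"ry":0,"rz":0.8,"gripper":0},{"dx":-0.054,"dy":-0.088,"dz":-0.08,"rx":0,"ry":0,"rz":0.94,"gripper":0},{"dx":-0.054,"dy":-0.088,"dz":-0.08,"rx":0,"ry":0,"rz":1.08,"gripper":0},{"dx":-0.054,"dy":-0.088,"dz":-0.08,"rx":0,"ry":0,"rz":1.22,"gripper":0},{"dx":-0.054,"dy":-0.088,"dz":-0.08,"rx":0,"ry":0,"rz":1.36,"gripper":0}]'
python3 -c "
from h import *
c=to(*f2w(-.052,-.058),.021,1.733)"
```

```text
time_s: 22.0
tcp_pos: [0.6424, -0.0626, 0.1013]
orientation: [3.14, 0.001, 1.938]
force: [-0.4, -0.3, 0.7]
gripper_width: 0.5
grasp_force: 0.0
dx 0.0010 dy -0.0061 dz 0.0803 | rx 0.0021 ry 0.0007 rz 0.2050
```

```bash
python3 -m inch '[{"dx":0,"dy":-0.006,"dz":0,"rx":0,"ry":0,"rz":0.14,"gripper":0},{"dx":0,"dy":-0.006,"dz":0,"rx":0,"ry":0,"rz":0.205,"gripper":0},{"dx":0,"dy":-0.006,"dz":0.02,"rx":0,"ry":0,"rz":0.205,"gripper":0},{"dx":0,"dy":-0.006,"dz":0.05,"rx":0,"ry":0,"rz":0.205,"gripper":0},{"dx":0,"dy":-0.006,"dz":0.075,"rx":0,"ry":0,"rz":0.205,"gripper":0},{"dx":0,"dy":-0.006,"dz":0.08,"rx":0,"ry":0,"rz":0.205,"gripper":0},{"dx":0,"dy":-0.006,"dz":0.08,"rx":0,"ry":0,"rz":0.205,"gripper":0}]'
python3 look.py block .62 .035 .16; python3 -c "
from h import *
c=to(*f2w(-.052,-.058),.021,1.733)"
```

```text
time_s: 22.7
tcp_pos: [0.6357, -0.0646, 0.0204]
orientation: [-3.141, -0.001, 1.739]
force: [-0.1, -0.2, -0.3]
gripper_width: 0.496
grasp_force: 0.0
block top 0.81 474 [0.6274 0.0342 0.2027] err 0.633 fix [-0.0451  0.0402] th 0.0407
block scene 0.64 1321 [0.6224 0.0284 0.1682] err 0.112 fix [-0.0509  0.0353] th 0.0062
[ 0.6375 -0.0651  0.023 ] [3.1385 0.0014 1.7388] (np.float64(-0.051126565104423614), np.float64(-0.059463570391049395)) yaw-fix 1.5768252707668071
dx 0.0015 dy -0.0009 dz 0.0020 | rx 0.0031 ry 0.0014 rz 0.0058
```

```bash
python3 -m inch '[{"dx":0.008,"dy":0,"dz":0,"rx":0,"ry":0,"rz":0.006,"gripper":0},{"dx":0.016,"dy":0,"dz":0,"rx":0,"ry":0,"rz":0.006,"gripper":0},{"dx":0.022,"dy":0,"dz":0,"rx":0,"ry":0,"rz":0.006,"gripper":0},{"dx":0.027,"dy":0,"dz":0,"rx":0,"ry":0,"rz":0.006,"gripper":0},{"dx":0.031,"dy":0,"dz":0,"rx":0,"ry":0,"rz":0.006,"gripper":0},{"dx":0.034,"dy":0,"dz":0,"rx":0,"ry":0,"rz":0.006,"gripper":0},{"dx":0.036,"dy":0,"dz":0,"rx":0,"ry":0,"rz":0.006,"gripper":0},{"dx":0.036,"dy":0,"dz":0,"rx":0,"ry":0,"rz":0.006,"gripper":0}]'
python3 look.py block .62 .045 .16
```

```text
time_s: 23.7
tcp_pos: [0.63, -0.0292, 0.0211]
orientation: [3.142, -0.0, 1.733]
force: [0.4, -1.7, 0.7]
gripper_width: 0.498
grasp_force: 0.4
block top 0.65 282 [0.6268 0.0389 0.1848] err 1.693 fix [-0.0449  0.0449] th 0.0228
block scene 0.71 1334 [0.6247 0.0338 0.1591] err 0.103 fix [-0.0478  0.0402] th -0.0029
[ 0.6301 -0.0292  0.021 ] [ 3.1415 -0.0003  1.7326] (np.float64(-0.052712133096031386), np.float64(-0.022810124473741374)) yaw-fix 1.5706162816957965
```

```bash
python3 -m inch '[{"dx":0.001,"dy":0,"dz":0,"rx":0,"ry":0,"rz":0,"gripper":0},{"dx":0.002,"dy":0,"dz":0,"rx":0,"ry":0,"rz":0,"gripper":0},{"dx":0.002,"dy":0,"dz":0,"rx":0,"ry":0,"rz":0,"gripper":0}]'; python3 -m inch '[{"dx":0.001,"dy":0,"dz":0,"rx":0,"ry":0,"rz":0,"gripper":0},{"dx":0.002,"dy":0,"dz":0,"rx":0,"ry":0,"rz":0,"gripper":0},{"dx":0.002,"dy":0,"dz":0,"rx":0,"ry":0,"rz":0,"gripper":0}]'
```

```text
time_s: 24.2
tcp_pos: [0.6297, -0.0274, 0.021]
orientation: [3.142, 0.0, 1.733]
force: [1.9, -2.5, -0.1]
gripper_width: 0.506
grasp_force: 1.1
time_s: 24.5
tcp_pos: [0.6294, -0.0252, 0.021]
orientation: [-3.142, -0.0, 1.733]
force: [0.3, -2.5, -0.5]
gripper_width: 0.501
grasp_force: 1.1
```

```bash
python3 -m inch '[{"dx":0.001,"dy":0,"dz":0,"rx":0,"ry":0,"rz":0,"gripper":0},{"dx":0.002,"dy":0,"dz":0,"rx":0,"ry":0,"rz":0,"gripper":0},{"dx":0.002,"dy":0,"dz":0,"rx":0,"ry":0,"rz":0,"gripper":0}]'; python3 -m inch '[{"dx":0.001,"dy":0,"dz":0,"rx":0,"ry":0,"rz":0,"gripper":0},{"dx":0.002,"dy":0,"dz":0,"rx":0,"ry":0,"rz":0,"gripper":0},{"dx":0.002,"dy":0,"dz":0,"rx":0,"ry":0,"rz":0,"gripper":0}]'
```

```text
time_s: 24.8
tcp_pos: [0.629, -0.0232, 0.021]
orientation: [-3.142, -0.0, 1.733]
force: [0.9, -2.3, -1.0]
gripper_width: 0.498
grasp_force: 1.2
time_s: 25.1
tcp_pos: [0.6288, -0.0217, 0.0211]
orientation: [3.142, 0.001, 1.733]
force: [0.8, -4.8, -1.2]
gripper_width: 0.496
grasp_force: 2.3
```

```bash
python3 -m inch '[{"dx":0.001,"dy":0,"dz":0,"rx":0,"ry":0,"rz":0,"gripper":0},{"dx":0.002,"dy":0,"dz":0,"rx":0,"ry":0,"rz":0,"gripper":0},{"dx":0.002,"dy":0,"dz":0,"rx":0,"ry":0,"rz":0,"gripper":0}]'; python3 -m inch '[{"dx":0.001,"dy":0,"dz":0,"rx":0,"ry":0,"rz":0,"gripper":0},{"dx":0.001,"dy":0,"dz":0,"rx":0,"ry":0,"rz":0,"gripper":0}]'
```

```text
time_s: 25.4
tcp_pos: [0.6288, -0.0212, 0.0212]
orientation: [3.141, 0.003, 1.733]
force: [1.3, -10.4, -2.5]
gripper_width: 0.5
grasp_force: 5.1
time_s: 25.6
tcp_pos: [0.6287, -0.0211, 0.0214]
orientation: [3.141, 0.004, 1.733]
force: [0.0, -13.1, -1.4]
gripper_width: 0.5
grasp_force: 6.4
```

Solid stop felt (13 N), so the block is home. I'll back off and go for the straightedge.

```bash
python3 -m inch '[{"dx":-0.01,"dy":0,"dz":0,"rx":0,"ry":0,"rz":0,"gripper":0},{"dx":-0.025,"dy":0,"dz":0,"rx":0,"ry":0,"rz":0,"gripper":0},{"dx":-0.025,"dy":0,"dz":-0.045,"rx":0,"ry":0,"rz":0,"gripper":0},{"dx":-0.025,"dy":0,"dz":-0.09,"rx":0,"ry":0,"rz":0,"gripper":0},{"dx":-0.025,"dy":0,"dz":-0.11,"rx":0,"ry":0,"rz":0,"gripper":0}]'
python3 look.py block .62 .055 .16
python3 -c "
from h import *
c=to(.4415,.285,.12,1.42);c=to(.4415,.285,.036,1.42,c)"
```

```text
time_s: 26.1
tcp_pos: [0.6347, -0.0439, 0.1358]
orientation: [3.136, 0.002, 1.733]
force: [0.9, -0.4, 0.1]
gripper_width: 0.498
grasp_force: 0.0
block top 0.74 437 [0.6268 0.0459 0.1999] err 0.749 fix [-0.0438  0.0518] th 0.0379
block scene 0.65 1276 [0.6191 0.0416 0.1751] err 0.148 fix [-0.0521  0.0489] th 0.0131
[ 0.6322 -0.0432  0.1311] [ 3.1413 -0.0004  1.7327] (np.float64(-0.05280433620179368), np.float64(-0.03694861678655711)) yaw-fix 1.5707494950472678
dx 0.3546 dy -0.1353 dz 0.0111 | rx 0.0003 ry -0.0004 rz 0.3127
dx 0.0000 dy -0.0000 dz 0.0840 | rx 0.0000 ry 0.0000 rz 0.0000
```

```bash
python3 -m inch '[{"dx":0.355,"dy":-0.135,"dz":0.011,"rx":0,"ry":0,"rz":0.313,"gripper":0.2},{"dx":0.355,"dy":-0.135,"dz":0.011,"rx":0,"ry":0,"rz":0.313,"gripper":0.2},{"dx":0.355,"dy":-0.135,"dz":0.011,"rx":0,"ry":0,"rz":0.313,"gripper":0.2},{"dx":0.355,"dy":-0.135,"dz":0.011,"rx":0,"ry":0,"rz":0.313,"gripper":0.2},{"dx":0.355,"dy":-0.135,"dz":0.011,"rx":0,"ry":0,"rz":0.313,"gripper":0.2},{"dx":0.355,"dy":-0.135,"dz":0.011,"rx":0,"ry":0,"rz":0.313,"gripper":0.2},{"dx":0.355,"dy":-0.135,"dz":0.011,"rx":0,"ry":0,"rz":0.313,"gripper":0.2},{"dx":0.355,"dy":-0.135,"dz":0.011,"rx":0,"ry":0,"rz":0.313,"gripper":0.2},{"dx":0.355,"dy":-0.135,"dz":0.011,"rx":0,"ry":0,"rz":0.313,"gripper":0.2},{"dx":0.355,"dy":-0.135,"dz":0.011,"rx":0,"ry":0,"rz":0.313,"gripper":0.2}]'
python3 look.py block .62 .055 .16
python3 look.py straightedge .453 .283 -.153
python3 -c "
from h import *
p=snap('scene'); c=p['frame'][150:300,200:400,::-1]; cv2.imwrite('pics/c5.png',cv2.resize(c,None,fx=4,fy=4,interpolation=cv2.INTER_CUBIC))
c=to(.4415,.285,.036,1.42)"
```

```text
time_s: 27.3
tcp_pos: [0.4405, 0.2854, 0.1184]
orientation: [-3.139, 0.002, 1.422]
force: [-0.4, -0.0, -1.0]
gripper_width: 0.396
grasp_force: 0.0
block top 0.78 747 [0.6222 0.0447 0.178 ] err 0.048 fix [-0.0485  0.0514] th 0.016
block scene 0.79 1328 [0.622  0.0419 0.1129] err 0.11 fix [-0.0492  0.0486] th -0.0491
[0.4423 0.2843 0.1196] [-3.1409  0.0005  1.4179] (np.float64(-0.18741845988185407), np.float64(0.3168956133109207)) yaw-fix 1.2559145534924208
straightedge top 0.86 319 [ 0.4516  0.2883 -0.1666] err 0.716 fix [-0.1776  0.3194] th -0.3286
straightedge scene 0.57 1292 [ 0.4545  0.2851 -0.1446] err 0.098 fix [-0.1753  0.3157] th -0.3066
[0.4423 0.2848 0.12  ] [3.1416 0.     1.4183] (np.float64(-0.1873593886318632), np.float64(0.31735643052164286)) yaw-fix 1.2563320266724598
dx -0.0001 dy -0.0007 dz 0.0841 | rx 0.0001 ry -0.0001 rz -0.0014
```

View pics/c5.png

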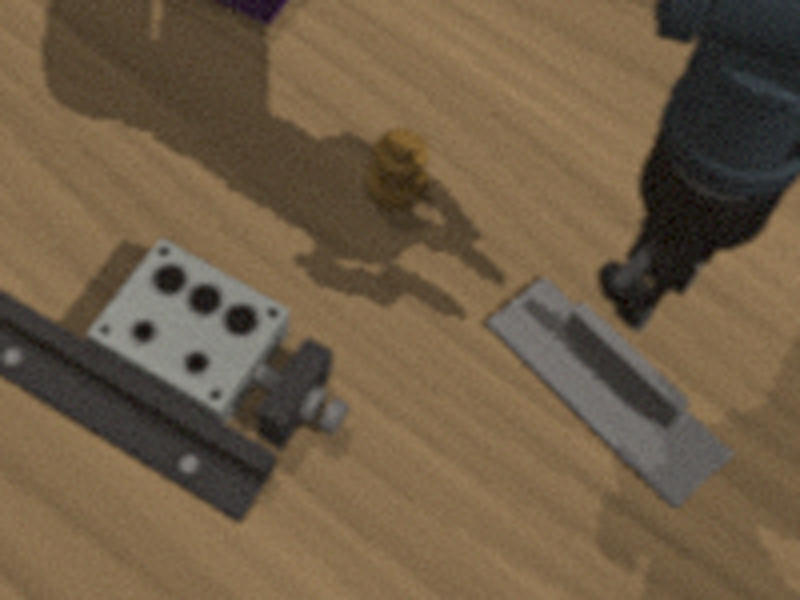

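The picture shows the block home: against the fence, with the nose hidden behind its +y face at (255,375). The straightedge is clear at (605,385). I'll descend and grip the rib.

```bash
python3 -m inch '[{"dx":0,"dy":-0.001,"dz":0.03,"rx":0,"ry":0,"rz":0,"gripper":0.2},{"dx":0,"dy":-0.001,"dz":0.055,"rx":0,"ry":0,"rz":0,"gripper":0.2},{"dx":0,"dy":-0.001,"dz":0.07,"rx":0,"ry":0,"rz":0,"gripper":0.2},{"dx":0,"dy":-0.001,"dz":0.078,"rx":0,"ry":0,"rz":0,"gripper":0.2},{"dx":0,"dy":-0.001,"dz":0.084,"rx":0,"ry":0,"rz":0,"gripper":0.2},{"dx":0,"dy":-0.001,"dz":0.084,"rx":0,"ry":0,"rz":0,"gripper":0.2},{"dx":0,"dy":-0.001,"dz":0.084,"rx":0,"ry":0,"rz":0,"gripper":0.2}]'
```

```text
time_s: 28.45
tcp_pos: [0.4414, 0.2858, 0.0367]
orientation: [3.141, -0.001, 1.42]
force: [0.2, 0.9, -0.0]
gripper_width: 0.403
grasp_force: 0.0
```

```bash
python3 -m inch '[{"dx":0,"dy":0,"dz":0,"rx":0,"ry":0,"rz":0,"gripper":0.6},{"dx":0,"dy":0,"dz":0,"rx":0,"ry":0,"rz":0,"gripper":0.8},{"dx":0,"dy":0,"dz":0,"rx":0,"ry":0,"rz":0,"gripper":1},{"dx":0,"dy":0,"dz":0,"rx":0,"ry":0,"rz":0,"gripper":1},{"dx":0,"dy":0,"dz":0,"rx":0,"ry":0,"rz":0,"gripper":1},{"dx":0,"dy":0,"dz":0,"rx":0,"ry":0,"rz":0,"gripper":1}]'
```

```text
time_s: 29.05
tcp_pos: [0.4415, 0.2859, 0.037]
orientation: [3.14, -0.001, 1.42]
force: [-0.7, -0.7, 6.6]
gripper_width: 0.113
grasp_force: 59.1
```

```bash
python3 -m inch '[{"dx":0,"dy":0,"dz":-0.02,"rx":0,"ry":0,"rz":0,"gripper":1},{"dx":0,"dy":0,"dz":-0.05,"rx":0,"ry":0,"rz":0,"gripper":1},{"dx":0,"dy":0,"dz":-0.08,"rx":0,"ry":0,"rz":0,"gripper":1},{"dx":0,"dy":0,"dz":-0.085,"rx":0,"ry":0,"rz":0,"gripper":1},{"dx":0,"dy":0,"dz":-0.085,"rx":0,"ry":0,"rz":0,"gripper":1}]'
python3 -c "
from h import *
print(f2w(-.144,.046))
c=to(*f2w(-.144,.046),.122,1.733);c=to(*f2w(-.144,.046),.040,1.733,c)"
```

```text
time_s: 29.55
tcp_pos: [0.4411, 0.2857, 0.1212]
orientation: [3.14, -0.001, 1.42]
force: [0.4, -1.1, -4.6]
gripper_width: 0.114
grasp_force: 59.7
(np.float64(0.5288659914316826), np.float64(0.023971609808274254))
dx -0.2456 dy 0.1262 dz -0.0008 | rx 0.0014 ry -0.0005 rz -0.3132
dx 0.0000 dy -0.0000 dz 0.0820 | rx 0.0000 ry 0.0000 rz 0.0000
```

```bash
python3 -m inch '[{"dx":-0.015,"dy":0.01,"dz":0,"rx":0,"ry":0,"rz":-0.03,"gripper":1},{"dx":-0.045,"dy":0.025,"dz":0,"rx":0,"ry":0,"rz":-0.07,"gripper":1},{"dx":-0.08,"dy":0.045,"dz":0,"rx":0,"ry":0,"rz":-0.12,"gripper":1},{"dx":-0.115,"dy":0.06,"dz":0,"rx":0,"ry":0,"rz":-0.16,"gripper":1},{"dx":-0.15,"dy":0.08,"dz":0,"rx":0,"ry":0,"rz":-0.2,"gripper":1},{"dx":-0.185,"dy":0.095,"dz":0,"rx":0,"ry":0,"rz":-0.24,"gripper":1},{"dx":-0.215,"dy":0.11,"dz":0,"rx":0,"ry":0,"rz":-0.28,"gripper":1},{"dx":-0.235,"dy":0.12,"dz":0,"rx":0,"ry":0,"rz":-0.3,"gripper":1},{"dx":-0.246,"dy":0.126,"dz":0,"rx":0,"ry":0,"rz":-0.313,"gripper":1},{"dx":-0.246,"dy":0.126,"dz":0,"rx":0,"ry":0,"rz":-0.313,"gripper":1},{"dx":-0.246,"dy":0.126,"dz":0,"rx":0,"ry":0,"rz":-0.313,"gripper":1}]'
python3 -c "
from h import *
c=to(*f2w(-.144,.046),.040,1.733);p=snap('scene'); c=p['frame'][120:270,200:400,::-1]; cv2.imwrite('pics/c6.png',cv2.resize(c,None,fx=4,fy=4,interpolation=cv2.INTER_CUBIC))"
```

```text
time_s: 30.65
tcp_pos: [0.5269, 0.0238, 0.1191]
orientation: [-3.138, -0.002, 1.732]
force: [0.2, 0.6, -3.7]
gripper_width: 0.114
grasp_force: 59.7
dx -0.0003 dy 0.0023 dz 0.0791 | rx -0.0035 ry -0.0016 rz -0.0013
```

View pics/c6.png

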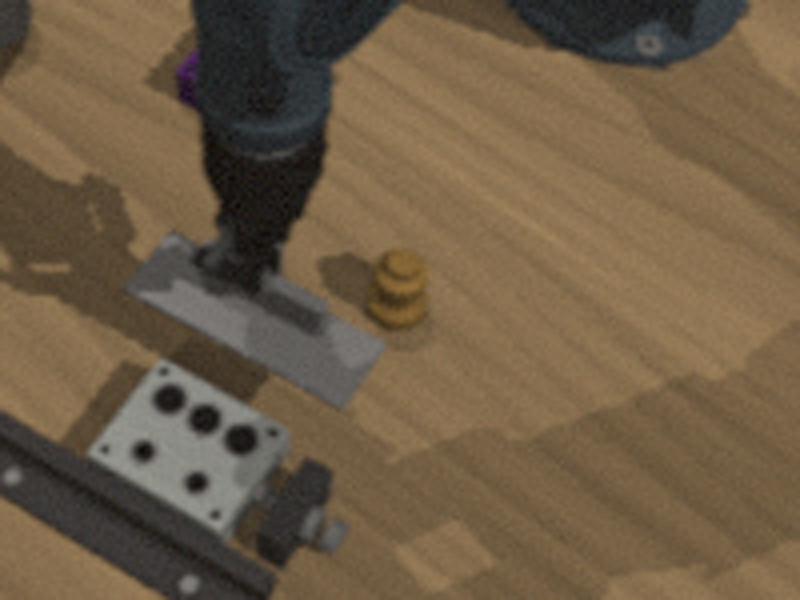

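The straightedge hangs level at (255,315), parallel to the block and with a gap to it. Lowering now.

```bash
python3 -m inch '[{"dx":0,"dy":0,"dz":0.025,"rx":0,"ry":0,"rz":0,"gripper":1},{"dx":0,"dy":0,"dz":0.05,"rx":0,"ry":0,"rz":0,"gripper":1},{"dx":0,"dy":0,"dz":0.068,"rx":0,"ry":0,"rz":0,"gripper":1},{"dx":0,"dy":0,"dz":0.077,"rx":0,"ry":0,"rz":0,"gripper":1},{"dx":0,"dy":0,"dz":0.08,"rx":0,"ry":0,"rz":0,"gripper":1},{"dx":0,"dy":0,"dz":0.082,"rx":0,"ry":0,"rz":0,"gripper":1},{"dx":0,"dy":0,"dz":0.082,"rx":0,"ry":0,"rz":0,"gripper":1}]'; python3 look.py block .62 .05 .16
python3 look.py straightedge .54 .027 .162
```

```text
time_s: 31.4
tcp_pos: [0.529, 0.0236, 0.0397]
orientation: [3.14, 0.0, 1.733]
force: [-0.1, -0.4, -4.6]
gripper_width: 0.115
grasp_force: 59.6
block top 0.74 322 [0.6247 0.0434 0.1828] err 1.311 fix [-0.0463  0.0498] th 0.0208
block scene 0.73 1292 [0.6213 0.0415 0.1791] err 0.135 fix [-0.05    0.0484] th 0.0171
[0.529  0.0234 0.0398] [3.1402 0.0005 1.7327] (np.float64(-0.14399623173985132), np.float64(0.045380032765539084)) yaw-fix 1.570695028007151
straightedge top 0.48 103 [0.5396 0.0281 0.1541] err 6.37 fix [-0.1327  0.0483] th -0.0079
straightedge scene 0.68 901 [0.5409 0.0248 0.1646] err 0.331 fix [-0.132   0.0449] th 0.0026
[0.5285 0.0234 0.0394] [3.1411 0.0002 1.7328] (np.float64(-0.14441071065516467), np.float64(0.04548299124747493)) yaw-fix 1.5707654251191778
```

```bash
python3 -m inch '[{"dx":0,"dy":0,"dz":0.001,"rx":0,"ry":0,"rz":0,"gripper":1},{"dx":0,"dy":0,"dz":0.002,"rx":0,"ry":0,"rz":0,"gripper":1},{"dx":0,"dy":0,"dz":0.002,"rx":0,"ry":0,"rz":0,"gripper":1}]'; python3 -m inch '[{"dx":0,"dy":0,"dz":0.001,"rx":0,"ry":0,"rz":0,"gripper":1},{"dx":0,"dy":0.002,"dz":0.001,"rx":0,"ry":0,"rz":0,"gripper":1},{"dx":0,"dy":0.004,"dz":0.001,"rx":0,"ry":0,"rz":0,"gripper":1},{"dx":0,"dy":0.006,"dz":0.001,"rx":0,"ry":0,"rz":0,"gripper":1},{"dx":0,"dy":0.006,"dz":0.001,"rx":0,"ry":0,"rz":0,"gripper":1}]'
```

```text
time_s: 32.1
tcp_pos: [0.5284, 0.0234, 0.0371]
orientation: [-3.142, 0.0, 1.733]
force: [0.1, 1.0, -3.1]
gripper_width: 0.117
grasp_force: 59.8
time_s: 32.6
tcp_pos: [0.535, 0.0243, 0.037]
orientation: [3.141, 0.001, 1.733]
force: [-2.3, -0.3, 6.3]
gripper_width: 0.116
grasp_force: 60.9
```

```bash
python3 -m inch '[{"dx":0,"dy":0.001,"dz":0,"rx":0,"ry":0,"rz":0,"gripper":1},{"dx":0,"dy":0.002,"dz":0,"rx":0,"ry":0,"rz":0,"gripper":1},{"dx":0,"dy":0.002,"dz":0,"rx":0,"ry":0,"rz":0,"gripper":1}]'; python3 -m inch '[{"dx":0,"dy":0.001,"dz":0,"rx":0,"ry":0,"rz":0,"gripper":1},{"dx":0,"dy":0.001,"dz":0,"rx":0,"ry":0,"rz":0,"gripper":1}]';python3 -m inch '[{"dx":0,"dy":0.001,"dz":0,"rx":0,"ry":0,"rz":0,"gripper":1},{"dx":0,"dy":0.001,"dz":0,"rx":0,"ry":0,"rz":0,"gripper":1}]'
```

```text
time_s: 32.9
tcp_pos: [0.5367, 0.0245, 0.0371]
orientation: [3.141, 0.001, 1.733]
force: [-4.1, -0.0, 6.6]
gripper_width: 0.117
grasp_force: 61.0
time_s: 33.1
tcp_pos: [0.5374, 0.0247, 0.037]
orientation: [-3.142, 0.0, 1.733]
force: [-5.8, -0.9, 7.9]
gripper_width: 0.124
grasp_force: 61.2
time_s: 33.3
tcp_pos: [0.5375, 0.0247, 0.037]
orientation: [-3.139, 0.0, 1.733]
force: [-8.5, -2.7, 11.3]
gripper_width: 0.117
grasp_force: 61.7
```

```bash
python3 -m inch '[{"dx":0,"dy":0.001,"dz":0,"rx":0,"ry":0,"rz":0,"gripper":1},{"dx":0,"dy":0.001,"dz":0,"rx":0,"ry":0,"rz":0,"gripper":1},{"dx":0,"dy":0,"dz":0,"rx":0,"ry":0,"rz":0,"gripper":1},{"dx":0,"dy":-0.0005,"dz":-0.0005,"rx":0,"ry":0,"rz":0,"gripper":1},{"dx":0,"dy":-0.0005,"dz":-0.0005,"rx":0,"ry":0,"rz":0,"gripper":1}]'
python3 look.py straightedge .547 .027 .162; python3 look.py block .622 .05 .162
```

```text
time_s: 33.8
tcp_pos: [0.5374, 0.0247, 0.037]
orientation: [-3.141, 0.0, 1.733]
force: [-6.0, -2.5, 7.4]
gripper_width: 0.116
grasp_force: 61.1
straightedge top 0.63 100 [0.5406 0.0214 0.3091] err 6.551 fix [-0.1329  0.0416] th 0.1471
straightedge scene 0.75 754 [0.5491 0.028  0.1514] err 0.602 fix [-0.1234  0.0468] th -0.0106
[0.5375 0.0247 0.0371] [-3.1406  0.0004  1.7331] (np.float64(-0.1353928948726109), np.float64(0.04534088890847323)) yaw-fix 1.571070843633063
block top 0.5 284 [0.6271 0.0404 0.1688] err 1.478 fix [-0.0444  0.0463] th 0.0068
block scene 0.85 1245 [0.6202 0.0404 0.1775] err 0.174 fix [-0.0512  0.0475] th 0.0155
[0.5375 0.0247 0.0371] [-3.1407  0.0004  1.733 ] (np.float64(-0.13536891339903126), np.float64(0.04531070815733624)) yaw-fix 1.5710095133484043
```

```bash
python3 -m inch '[{"dx":0,"dy":0,"dz":0,"rx":0,"ry":0,"rz":0,"gripper":0.7},{"dx":0,"dy":0,"dz":0,"rx":0,"ry":0,"rz":0,"gripper":0.6},{"dx":0,"dy":0,"dz":0,"rx":0,"ry":0,"rz":0,"gripper":0.5},{"dx":0,"dy":0,"dz":0,"rx":0,"ry":0,"rz":0,"gripper":0.4},{"dx":0,"dy":0,"dz":0,"rx":0,"ry":0,"rz":0,"gripper":0.4},{"dx":0,"dy":0,"dz":0,"rx":0,"ry":0,"rz":0,"gripper":0.4}]'
```

```text
time_s: 34.8
tcp_pos: [0.5379, 0.0251, 0.0365]
orientation: [3.141, -0.0, 1.733]
force: [0.2, -0.2, -0.0]
gripper_width: 0.302
grasp_force: 0.0
```

Released with no force left. Now I'll lift clear, move back and look.

```bash
python3 -m inch '[{"dx":0,"dy":0,"dz":-0.02,"rx":0,"ry":0,"rz":0,"gripper":0.4},{"dx":0,"dy":0,"dz":-0.06,"rx":0,"ry":0,"rz":0,"gripper":0.4},{"dx":0,"dy":0,"dz":-0.1,"rx":0,"ry":0,"rz":0,"gripper":0.4},{"dx":0.05,"dy":-0.02,"dz":-0.15,"rx":0,"ry":0,"rz":0,"gripper":0.4},{"dx":0.1,"dy":-0.05,"dz":-0.15,"rx":0,"ry":0,"rz":0,"gripper":0.4},{"dx":0.15,"dy":-0.08,"dz":-0.15,"rx":0,"ry":0,"rz":0,"gripper":0.4},{"dx":0.2,"dy":-0.1,"dz":-0.15,"rx":0,"ry":0,"rz":0,"gripper":0.4},{"dx":0.25,"dy":-0.1,"dz":-0.15,"rx":0,"ry":0,"rz":0,"gripper":0.4},{"dx":0.3,"dy":-0.1,"dz":-0.15,"rx":0,"ry":0,"rz":0,"gripper":0.4},{"dx":0.3,"dy":-0.1,"dz":-0.15,"rx":0,"ry":0,"rz":0,"gripper":0.4}]'
python3 look.py straightedge .547 .027 .162; python3 look.py block .622 .05 .162
python3 - <<'E'
from h import *
T=snap('top');S=snap('scene')
for n,p in(('T',T),('S',S)):
    b=arm.boxes_of(p,'valve'); print([ (round(o['p'],2),c2w(p,o['centre']).round(3)) for o in b[:2]])
f=lambda a:cv2.resize(a[:,:,::-1],None,fx=4,fy=4,interpolation=cv2.INTER_CUBIC)
c=np.vstack([f(T['frame'][130:205,195:335]),f(S['frame'][170:245,190:330])]); cv2.imwrite('pics/c7.png',c)
E
```

```text
time_s: 35.8
tcp_pos: [0.3894, 0.3075, 0.187]
orientation: [3.14, -0.001, 1.734]
force: [1.1, -0.4, 0.4]
gripper_width: 0.303
grasp_force: 0.0
straightedge top 0.57 756 [0.5483 0.0304 0.1733] err 0.05 fix [-0.1238  0.0492] th 0.0113
straightedge scene 0.71 879 [0.549  0.0262 0.1554] err 0.374 fix [-0.1238  0.0449] th -0.0066
[0.3902 0.3055 0.1864] [-3.1414  0.0004  1.7352] (np.float64(-0.23547854406569435), np.float64(0.3462234769163227)) yaw-fix 1.5732490313785328
block top 0.87 746 [0.6236 0.045  0.1705] err 0.055 fix [-0.0471  0.0514] th 0.0085
block scene 0.95 1313 [0.621  0.0413 0.1585] err 0.115 fix [-0.0502  0.0483] th -0.0035
[0.3911 0.3039 0.1865] [-3.1414  0.0002  1.731 ] (np.float64(-0.23481003696936129), np.float64(0.3444935540650006)) yaw-fix 1.5689955219040008
[(0.71, array([0.417, 0.068, 0.048]))]
[(0.74, array([0.547, 0.037, 0.001])), (0.6, array([0.433, 0.074, 0.04 ]))]
```

View pics/c7.png

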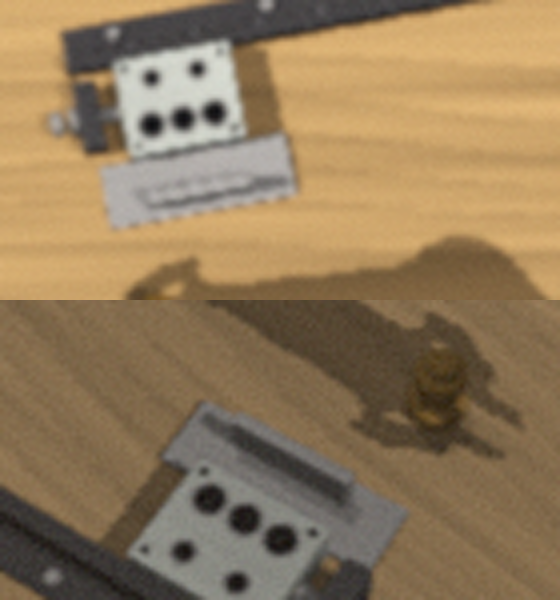

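The straightedge lies flush along the block's near face (top view 200,175; scene view 290,490), and the block is against the fence and stop. The fits give 76.7 mm between centres, against 76 mm nominal, and 3 mrad between the two. Handing in.

```bash
python3 -c "
from workcell import arm
print(arm.finish_job())"
```

```text
the job is handed in; nothing more can be done
None
```

I handed the job in at about 36 s of the 67 s allowed, but no verdict came back: the block is home against the fence and the end stop (stopped solid at about 13 N), and the straightedge lies flat and flush along its near long face, covering its full length.

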